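# Stack, knock up and clamp a choke core

### The job

Make up the choke core in the stacking fixture: lift the blue clamp bar off its two guide pins and lay it down on the bench clear of the fixture, lay every core plate from the bench flat on the ones already in the fixture, and, with the bar still off, tap the stack until the edges of all the plates are flush against the side stops and the end stops. Then lower the clamp bar back over both guide pins until it rests flat on the top plate, with the stack still flush and the robot's hand off. Leave the other things on the bench where they are.

Things in the scene. Friction and masses are not known exactly. Their poses are not given: they have to be found in the camera images.
- fixture: Stacking fixture fixed to the bench: aluminium base 100 mm (own x, roughly away from the robot) by 240 mm (own y, roughly to its left), 12 mm thick. Origin: centre of its underside. Plates lie on the base with their long side along its y; flush against all stops, a plate's centre is at x = 0, y = 0. The near side (-x) and left end (+y) are open for tapping.
- side_stops (a point): Point midway between the faces of the two dark side stops on the fixture's far side: faces at fixture x = +30 mm, looking to -x. Each block is 10 mm thick in x, 16 mm wide, centred at y = -34 and +34 mm (52 mm free between them), 36 mm tall above the base. This point is 18 mm above the base.
- end_stops (a point): Point midway between the faces of the two dark end stops at the fixture's right end: faces at fixture y = -45 mm, looking to +y. Each block is 10 by 10 mm, centred at x = -22 and +22 mm, 36 mm tall above the base. This point is 18 mm above the base.
- left_pin (a point): Tip of the left upright steel guide pin, at fixture x = 0, y = +100 mm: diameter 10 mm, 50 mm tall above the base, its last 7 mm tapered to 4 mm diameter.
- right_pin (a point): Tip of the right guide pin, at fixture x = 0, y = -100 mm, the same.
- clamp_bar: Blue clamp bar, 26 mm (own x) by 224 mm (own y) by 10 mm thick, 0.35 kg; two 13 mm through holes at y = -100 and +100 mm fit loosely over the guide pins; upright black grip block on its middle, 16 mm thick (x), 60 mm long (y), z = 10 to 46 mm. Origin: centre of its underside; ends alike. At the start it is on the pins, on top of plate1 and plate2. It passes between the end stops.
- plate1: Core plate: a flat dark grey steel packet, 60 mm (own x) by 90 mm (own y) by 5 mm thick, 0.18 kg. Origin: centre of its underside, z up. Both ends and both faces are alike. At the start it lies in the fixture under the clamp bar, out of line with the stops.
- plate2: Core plate: a flat dark grey steel packet, 60 mm (own x) by 90 mm (own y) by 5 mm thick, 0.18 kg. Origin: centre of its underside, z up. Both ends and both faces are alike. At the start it lies in the fixture under the clamp bar, out of line with the stops.
- plate3: Core plate: a flat dark grey steel packet, 60 mm (own x) by 90 mm (own y) by 5 mm thick, 0.18 kg. Origin: centre of its underside, z up. Both ends and both faces are alike. At the start it lies flat on the bench, or is absent.
- plate4: Core plate: a flat dark grey steel packet, 60 mm (own x) by 90 mm (own y) by 5 mm thick, 0.18 kg. Origin: centre of its underside, z up. Both ends and both faces are alike. At the start it lies flat on the bench, or is absent.
- plate5: Core plate: a flat dark grey steel packet, 60 mm (own x) by 90 mm (own y) by 5 mm thick, 0.18 kg. Origin: centre of its underside, z up. Both ends and both faces are alike. At the start it lies flat on the bench, or is absent.
- plate6: Core plate: a flat dark grey steel packet, 60 mm (own x) by 90 mm (own y) by 5 mm thick, 0.18 kg. Origin: centre of its underside, z up. Both ends and both faces are alike. At the start it lies flat on the bench, or is absent.
- tape_roll: Bystander: yellow roll of tape lying flat, 68 mm across, 19 mm high, origin under its centre.
- coil: Bystander: white coil former with copper winding, 62 by 52 by 42 mm, origin under its centre.
- screwdriver: Bystander: screwdriver with red handle, 190 mm long, lying on the bench.
- varnish: Bystander: small jar with black cap, 56 mm across, 70 mm high, origin under its centre.
- wrench: Bystander: steel wrench, 150 mm long, lying on the bench.

How it is judged (in metres and radians):
On the way, in this order (a step that is already met when the one before it is completed fails the run):
1. the clamp bar has been taken off the pins, clear of the fixture (horizontal distance between clamp_bar and fixture above 0.06 m), for 0.1 s.
2. with the bar off, all the plates lie in the fixture with their edges flush against the side and end stops (x of plate1 in the frame of fixture between -0.002 and 0.002 m and y of plate1 in the frame of fixture between -0.002 and 0.002 m and angle between the y axis of each of plate1, plate2, plate3, plate4, plate5, plate6 and the y axis of fixture, either way round below 0.03 rad and angle between each of plate1, plate2, plate3, plate4, plate5, plate6's own z axis and vertical below 0.03 rad and linear speed of each of plate1, plate2, plate3, plate4, plate5, plate6 below 0.02 m/s and x of plate2 in the frame of fixture between -0.002 and 0.002 m and y of plate2 in the frame of fixture between -0.002 and 0.002 m and x of plate3 in the frame of fixture between -0.002 and 0.002 m and y of plate3 in the frame of fixture between -0.002 and 0.002 m and x of plate4 in the frame of fixture between -0.002 and 0.002 m and y of plate4 in the frame of fixture between -0.002 and 0.002 m and x of plate5 in the frame of fixture between -0.002 and 0.002 m and y of plate5 in the frame of fixture between -0.002 and 0.002 m and x of plate6 in the frame of fixture between -0.002 and 0.002 m and y of plate6 in the frame of fixture between -0.002 and 0.002 m and horizontal distance between clamp_bar and fixture above 0.06 m), for 0.3 s.
At the end, for the whole second after the job is handed in: every plate lies flat in the fixture, its centre within 2 mm of the flush position in both directions and square within 0.03 rad; the clamp bar is over both pins (within 4 mm, 0.03 rad), level within 0.025 rad and resting on the top plate; everything at rest and released (x of plate1 in the frame of fixture between -0.002 and 0.002 m and y of plate1 in the frame of fixture between -0.002 and 0.002 m and angle between the y axis of each of plate1, plate2, plate3, plate4, plate5, plate6, clamp_bar and the y axis of fixture, either way round below 0.03 rad and angle between each of plate1, plate2, plate3, plate4, plate5, plate6's own z axis and vertical below 0.03 rad and linear speed of each of plate1, plate2, plate3, plate4, plate5, plate6, clamp_bar below 0.02 m/s and x of plate2 in the frame of fixture between -0.002 and 0.002 m and y of plate2 in the frame of fixture between -0.002 and 0.002 m and x of plate3 in the frame of fixture between -0.002 and 0.002 m and y of plate3 in the frame of fixture between -0.002 and 0.002 m and x of plate4 in the frame of fixture between -0.002 and 0.002 m and y of plate4 in the frame of fixture between -0.002 and 0.002 m and x of plate5 in the frame of fixture between -0.002 and 0.002 m and y of plate5 in the frame of fixture between -0.002 and 0.002 m and x of plate6 in the frame of fixture between -0.002 and 0.002 m and y of plate6 in the frame of fixture between -0.002 and 0.002 m and horizontal distance between clamp_bar and fixture below 0.004 m and angle between clamp_bar's own z axis and vertical below 0.025 rad and (z of clamp_bar in the frame of plate1 between 0.0035 and 0.007 m or z of clamp_bar in the frame of plate2 between 0.0035 and 0.007 m or z of clamp_bar in the frame of plate3 between 0.0035 and 0.007 m or z of clamp_bar in the frame of plate4 between 0.0035 and 0.007 m or z of clamp_bar in the frame of plate5 between 0.0035 and 0.007 m or z of clamp_bar in the frame of plate6 between 0.0035 and 0.007 m)); the robot touches nothing.
It fails at once if one of the other things on the bench is moved more than 30 mm (distance of any of tape_roll, coil, screwdriver, varnish, wrench from where it was at the start of the episode above 0.03 m).
Of plate3, plate4, plate5, plate6 only 2 to 4 are there at a start; the rules pass over those that are not, and their reading is None.
At some moment in a run one of plate3, plate4, plate5, plate6 may be knocked a few centimetres aside while the robot is not near it.
It also fails if it takes over 210 s, if anything falls off the work surface, if the arm or the gripper's body presses on something with over 40 N, if the wrist force passes 120 N, or if a joint passes its speed limit or range.

### The arm

A 6-joint arm with a two-finger parallel gripper is mounted at the origin on the work surface. World frame = base frame: x ahead of the robot, y to its left, z up, the work surface at z = 0. Lengths are in mm, angles in rad, forces in N, time in s.
With the tool pointing down it reaches from about 350 to 975 mm from the base axis. Payload 7.1 kg.
Tool frame: the origin (TCP) lies midway between the tips of the shut fingers; the grasp point (between the pads) lies 19 mm behind it; z points along the fingers, y is the line along which they close (so a half turn about z gives the same grasp; the last joint's range is limited). The gripper opens to 88 mm and grips with 3 to 60 N. Pads are 20 mm wide; open, the fingers measure 115 mm over their backs; the gripper's body (75 mm by 178 mm) begins 61 mm behind the grasp point.
Start: joints at [1.102, 0.423, 1.63, -0, 1.089, -0.019], TCP at [271.708, 562.832, 222.675] pointing down, gripper open.
Joint ranges: [-3, 3], [-0.9, 2.11], [0.09, 2.58], [-1.31, 4.45], [0.11, 2.69], [-2.54, 2.54]. Speed limits (rad/s): [2.39, 2.39, 3.01, 3.14, 3.14, 3.14].

### API

Orientations are given as a rotation vector (axis times angle).
In Python, from workcell import ctrl gives the robot as it stands.
- The arm moves only by the shell command python3 -m pendant 'ROWS'. ROWS is a JSON object of lists of equal length, an entry for each row: "grip": the opening, from -1 (shut) to 1 (fully open); "linear": the shift along the tool's x, y, z in mm, a list of three; "angular": the turn, a rotation vector about the tool's x, y, z in rad, a list of three. In form: {"grip": [grip, ...], "linear": [[tx, ty, tz], ...], "angular": [[ax, ay, az], ...]}. A call has 1 to 12 rows; each row shifts and turns the commanded pose from where the row before left it, along the tool's axes as they then stand; what a row does not reach is not made up. A row lasts 1/12 s, in which the tool goes at most 41.7 mm and 7.16 degrees, less where a joint would pass 70% of its speed; a pose out of reach is approached as far as the arm can. A call with a gripper value outside its range is refused whole. The fingers move at their own pace and stop on an object; the grip force is fixed at half the most. Time passes only in rows, so rows that do not move let the fingers close. It gives the time, the measured TCP pose, the force, the opening and the grip force at its end, in the units of the state.
- ctrl.get_obs(): the state, without advancing time (a new reading comes with each control period).
- ctrl.get_image(name): name is "scene" or "top"; returns the picture (480x640x3 uint8, red, green, blue); there is no depth.
- ctrl.camera_params(name): a dict with "vfov" (degrees; the focal length in pixels is half the picture's height over the tangent of half this angle, whatever the lens; pixels are square), "cx", "cy" (the principal point, pixels), "k1" (the pictures are not rectified: a ray, as slopes to the right and down, at radius r is drawn at 1 + k1 r^2 times it, then the intrinsics apply), "R" (3x3) and "t" (3): a world point X has camera coordinates R X + t. Camera axes: x right, y down, z forward; pixel columns grow to the right and rows downward; lengths in mm; the calibration is good to about 2 mm. A picture is of the moment at which its call begins. camera_params takes no time and is no camera call.
- ctrl.close_job(): hands the job in; it is judged then, once.
The state is a dict: "t": time; "qpos": joint angles; "qvel": joint speeds; "joint_torque": joint torques, N m; "ee_pos": TCP position; "orientation": TCP orientation; "ft_force": force on the tool from outside, world axes, zero at the start; "moment": the same for the moment, N m; "width": finger opening in mm; "grasp_force": force on a finger pad.
Only numpy, scipy, OpenCV 4.12 (cv2) and the standard library are available. Lean on these libraries where they do the work, as an engineer would, in place of code of your own. Each camera call takes 0.05 s, during which the arm holds its last target. There are 200 camera calls.

## Working session

There is one attempt and no reset: what is moved stays moved. The work goes in short steps, Python scripts to look and compute and a shell command to move; the robot and the scene stay as the last step left them, time stands still between calls to the robot, and variables do not carry over. Pictures are saved under pics/ and viewed, at most 14 in all, crops included, and the job is handed in when it is done.

```bash
mkdir -p pics; ls
python3 - <<'E'
from workcell import ctrl
import cv2
o=ctrl.get_obs(); print(o)
for n in("scene","top"):
    print(n,ctrl.camera_params(n)); cv2.imwrite(f"pics/{n}0.png",ctrl.get_image(n)[:,:,::-1])
E
```

```text
pics
{'t': 0.0, 'qpos': array([ 1.10197662e+00,  4.23834584e-01,  1.63070697e+00,  2.32452949e-05,
        1.08861384e+00, -1.90313129e-02]), 'qvel': array([ 0.00176141,  0.00145299,  0.00073956,  0.00017867,  0.00041901,
       -0.00074439]), 'joint_torque': array([ 2.23445277e-03, -5.44646645e+01, -2.73656505e+01,  6.45444612e-02,
        2.30247719e-02, -8.50589913e-05]), 'ee_pos': array([271.46393505, 562.33073014, 221.89894681]), 'orientation': array([-7.00513002e-01, -3.06208810e+00,  2.37398286e-03]), 'ft_force': array([ 0.43754724,  0.70187034, -0.57665276]), 'moment': array([-0.0350486 ,  0.05486191, -0.03513886]), 'grasp_force': 0.0, 'width': 87.87019944348282}
scene {'vfov': 47.54580123684488, 'cx': 320.45667170243075, 'cy': 244.75554227583376, 'k1': -0.04348118166172711, 'R': array([[ 0.26684552,  0.96373779, -0.00171649],
       [ 0.76768252, -0.21363663, -0.60417129],
       [-0.5826294 ,  0.15990268, -0.79685263]]), 't': array([-143.79566414, -445.64989784, 1771.67496091])}
top {'vfov': 46.18347808570508, 'cx': 327.07713537268006, 'cy': 239.68798511410375, 'k1': 0.046996566862906874, 'R': array([[ 0.01869523, -0.99982138, -0.00277468],
       [-0.99064511, -0.0181483 , -0.13525129],
       [ 0.13517678,  0.00527728, -0.99080744]]), 't': array([ -25.00469452,  612.58647243, 1478.58301338])}
```

View pics/top0.png

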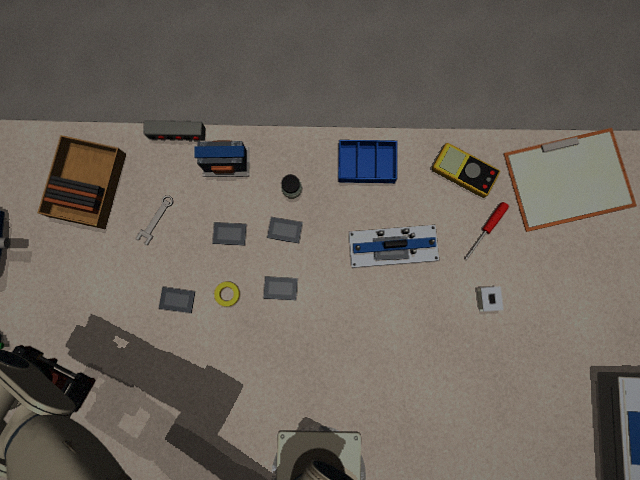

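View pics/scene0.png

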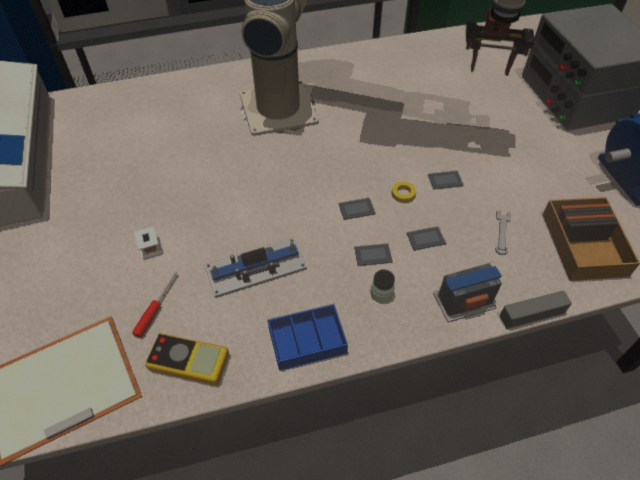

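The top view shows four bench plates at about (229,233), (285,229), (281,288) and (177,299). The fixture with its bar is at (393,246), the screwdriver near (487,230), the coil at (489,299), the tape at (227,293) and the wrench at (155,220). The scene view agrees with this.

```bash
cat > h.py <<'E'
import numpy as np, cv2, sys
from workcell import ctrl
from scipy.spatial.transform import Rotation as Rn
def cam(n):
    p=ctrl.camera_params(n); f=240/np.tan(np.radians(p["vfov"]/2))
    return np.array([[f,0,p["cx"]],[0,f,p["cy"]],[0,0,1]]),np.array([p["k1"],0,0,0]),np.array(p["R"]),np.array(p["t"])
def cast(n,px,z):
    K,d,R,t=cam(n); u=cv2.undistortPoints(np.float64(px).reshape(-1,1,2),K,d)[:,0]
    r=np.c_[u,np.ones(len(u))]@R; c=-R.T@t
    return c+r*((z-c[2])/r[:,2])[:,None]
def proj(n,X):
    K,d,R,t=cam(n); return cv2.projectPoints(np.float64(X).reshape(-1,1,3),cv2.Rodrigues(R)[0],t,K,d)[0][:,0]
def rect(n,cnt,z):
    """rectangle on plane z: centre, (short,long), yaw of the long side in deg (0..180)"""
    P=cast(n,cnt,z)[:,:2].astype(np.float32); (c,(w,h),a)=cv2.minAreaRect(P)
    if w>h: w,h=h,w; a+=90
    return np.round(c,1),(round(w,1),round(h,1)),round((a+90)%180,1)
def contours(m): return cv2.findContours(m.astype(np.uint8),cv2.RETR_EXTERNAL,cv2.CHAIN_APPROX_NONE)[0]
def plates(n="top",img=None,z=5):
    img=ctrl.get_image(n) if img is None else img
    g=img.max(2).astype(int); s=g-img.min(2)
    out=[]
    for c in contours((g<125)&(s<25)):
        if 200<cv2.contourArea(c)<2000:
            r=rect(n,c,z)
            if 48<r[1][0]<72 and 78<r[1][1]<102: out.append(r)
    return out
def pose():
    o=ctrl.get_obs(); R=Rn.from_rotvec(o["orientation"]).as_matrix(); return o,np.array(o["ee_pos"]),R
def go(x,y,z,yaw):
    """print the turn about tool z, then the shift along the tool axes after that turn"""
    o,p,R=pose(); yw=np.degrees(np.arctan2(R[1,1],R[0,1])); d=(yaw-yw+90)%180-90
    a=-np.radians(d); n=R@Rn.from_rotvec([0,0,a]).as_matrix()
    print("yaw now %.1f q6 %.2f turn az %.3f"%(yw,o["qpos"][5],a),"then",np.round(n.T@(np.array([x,y,z])-p),1),"at",np.round(p,1),"w %.1f"%o["width"],"t %.1f"%o["t"],"F",np.round(o["ft_force"],1))
E
python3 - <<'E'
from h import *
for n in("top","scene"):
    im=cv2.imread(f"pics/{n}0.png")[:,:,::-1]
    print(n); [print(r) for r in plates(n,im)]
    g=im.max(2).astype(int); s=g-im.min(2)
    hsv=cv2.cvtColor(np.ascontiguousarray(im),cv2.COLOR_RGB2HSV)
    print("blue"); 
    for c in contours((hsv[...,0]>95)&(hsv[...,0]<130)&(hsv[...,1]>110)):
        if cv2.contourArea(c)>150: print(rect(n,c,32),cv2.boundingRect(c))
    print(im[240,300],im[262,355],im[255,362],im[231,370])
    x0,y0,x1,y1=(340,215,450,280) if n=="top" else (195,230,315,300)
    cv2.imwrite(f"pics/c_{n}.png",cv2.resize(im[y0:y1,x0:x1,::-1],None,fx=6.5,fy=6.5,interpolation=cv2.INTER_CUBIC))
E
```

```text
top
(array([446.2, 392.3]), (64.7, 93.0), 83.2)
(array([482.9, 112.4]), (63.3, 94.2), 88.6)
(array([631. , 257.8]), (62.5, 94.8), 87.8)
(array([644.1, 105.4]), (63.2, 94.8), 81.8)
(array([763.8,  89.5]), (59.7, 79.6), 8.6)
blue
(array([ 121.2, -802.4]), (27.3, 127.1), 176.0) (628, 412, 12, 53)
(array([ 603.6, -195. ]), (27.0, 223.2), 95.5) (353, 237, 83, 16)
(array([855.3, 287.6]), (34.3, 138.2), 92.5) (195, 145, 51, 13)
(array([ 836.2, -120.2]), (119.4, 161.1), 90.9) (338, 140, 59, 43)
[136 127 115] [145 149 153] [144 142 145] [144 148 150]
scene
(array([ 785. , -424.1]), (70.8, 89.0), 61.8)
(array([744.8, 101.9]), (61.3, 100.7), 162.4)
(array([646.4, 110.6]), (64.4, 92.3), 81.2)
(array([633.1, 262.8]), (64.7, 93.3), 87.6)
(array([485.2, 118.2]), (65.5, 92.6), 87.7)
(array([450.3, 398. ]), (66.2, 92.3), 83.1)
blue
(array([ 841.8, -114.7]), (127.2, 159.6), 89.8) (268, 305, 79, 58)
(array([798.7, 315.7]), (30.7, 135.2), 91.6) (446, 267, 54, 23)
(array([-5.000e-01, -8.161e+02]), (68.3, 152.9), 4.8) (0, 135, 24, 29)
(array([ 433.4, 1013. ]), (69.4, 208.7), 144.4) (616, 114, 24, 43)
(array([-778.8, -612.9]), (112.4, 213.0), 72.3) (59, 0, 48, 16)
(array([-594.5, -828.6]), (170.5, 724.5), 14.1) (0, 0, 67, 91)
[156 144 130] [155 143 130] [84 85 85] [157 144 132]
```

View pics/c_top.png

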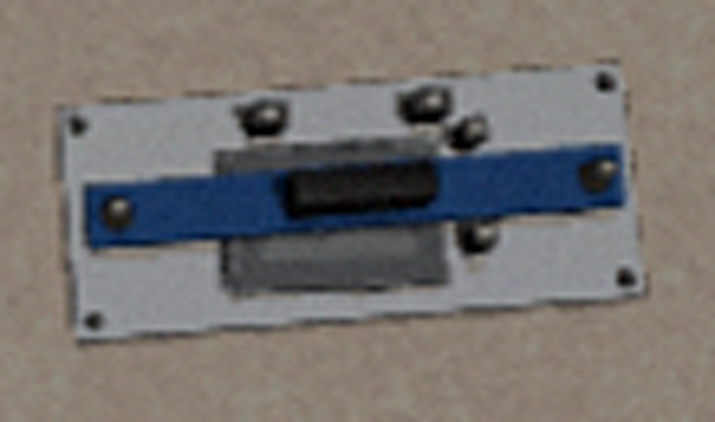

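The crop shows the base corners at (62,108), (612,65), (642,292) and (80,342) in crop pixels. The side stops are at (265,115) and (428,103), the end stops at (468,130) and (478,236), and the pin tips at (115,208) and (597,168). The plates lie toward the near side and the left.

Run:
```python
from h import *
for n,(x0,y0,x1,y1) in dict(top=(340,215,450,280),scene=(195,230,315,300)).items():
    im=cv2.imread(f"pics/{n}0.png")[:,:,::-1]; 
    d=(im[...,0].astype(int)-im[...,2])
    m=np.zeros(d.shape,np.uint8); m[y0:y1,x0:x1]=(cv2.GaussianBlur(d.astype(np.float32),(3,3),0)<9)[y0:y1,x0:x1]
    m=cv2.morphologyEx(m,cv2.MORPH_OPEN,np.ones((3,3)))
    c=max(contours(m),key=cv2.contourArea); print(n,"base z12",rect(n,c,12),"z0",rect(n,c,0),cv2.boundingRect(c))
p=lambda a:np.array(a)/6.5+[340,215]-[.42,.42]
print("pins z62",cast("top",p([[115,208],[597,168]]),62), "bar block top", cast("top",p([[361,190]]),68))
P=cast("top",p([[62,108],[612,65],[642,292],[80,342]]),12)[:,:2];print(P.round(1),P.mean(0))
im=cv2.imread("pics/scene0.png")
cv2.imwrite("pics/c_scene.png",cv2.resize(im[230:300,195:315],None,fx=6.5,fy=6.5,interpolation=cv2.INTER_CUBIC))
```

```text
top base z12 (array([ 603.4, -195.2]), (100.5, 240.4), 95.6) z0 (array([ 605. , -196.6]), (101.3, 242.3), 95.6) (349, 225, 90, 43)
scene base z12 (array([ 601.6, -188.3]), (88.9, 233.6), 96.8) z0 (array([ 593. , -187.8]), (89.9, 236.1), 96.8) (209, 244, 90, 39)
pins z62 [[ 593.13823703  -94.38711293   62.        ]
 [ 613.25905608 -291.10971303   62.        ]] bar block top [[ 601.62429646 -194.14576949   68.        ]]
[[ 641.7  -73.9]
 [ 664.4 -306.8]
 [ 567.9 -318.7]
 [ 542.3  -82.8]] [ 604.0879573  -195.52080052]
```

View pics/c_scene.png

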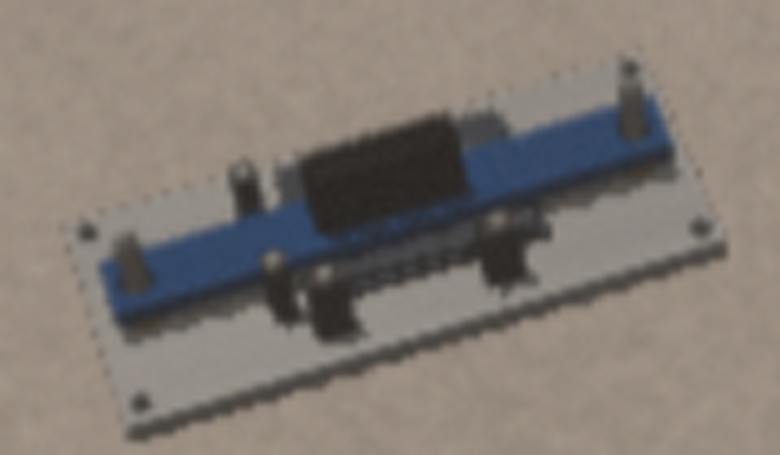

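```bash
python3 - <<'E'
from h import *
q=np.array([[128,238],[630,72]])/6.5+[195,230]-.42
P=cast("scene",q,62); print(P,P.mean(0)); go(602.5,-195,130,5.6)
E
python3 -m pendant '{"grip":[1,1,1,1,1,1,1,1,1],"linear":[[0,0,0],[0,0,0],[0,0,0],[0,0,0],[0,0,0],[0,0,0],[0,0,0],[0,0,0],[0,0,0]],"angular":[[0,0,0.113],[0,0,0.113],[0,0,0.113],[0,0,0.113],[0,0,0.113],[0,0,0.113],[0,0,0.113],[0,0,0.113],[0,0,0.113]]}'
python3 -c "
from h import *
go(602.5,-195,130,5.6)"
```

```text
[[ 616.72137007 -288.20165472   62.        ]
 [ 591.02922336  -89.52947713   62.        ]] [ 603.87529671 -188.86556593   62.        ]
yaw now 64.2 q6 -0.02 turn az 1.023 then [-786.   255.6   92.7] at [271.5 562.4 222. ] w 87.9 t 0.1 F [0.8 0.8 0.1]
t: 0.85
ee_pos: [271.6, 562.5, 222.2]
orientation: [2.109, 2.328, -0.001]
ft_force: [0.1, 1.2, -0.3]
width: 87.9
grasp_force: 0.0
yaw now 5.6 q6 1.00 turn az 0.001 then [-786.1  255.5   92.7] at [271.6 562.5 222.2] w 87.9 t 0.8 F [ 0.1  1.2 -0.3]
```

```bash
for i in 1 2; do :; done
python3 -m pendant '{"grip":[0,0,0,0,0,0,0,0,0,0,0,0],"linear":[[-33,10.7,0],[-33,10.7,0],[-33,10.7,0],[-33,10.7,0],[-33,10.7,0],[-33,10.7,0],[-33,10.7,0],[-33,10.7,0],[-33,10.7,0],[-33,10.7,0],[-33,10.7,0],[-33,10.7,0]],"angular":[[0,0,0],[0,0,0],[0,0,0],[0,0,0],[0,0,0],[0,0,0],[0,0,0],[0,0,0],[0,0,0],[0,0,0],[0,0,0],[0,0,0]]}' >/dev/null
python3 -m pendant '{"grip":[0,0,0,0,0,0,0,0,0,0,0,0],"linear":[[-32.5,10.6,0],[-32.5,10.6,0],[-32.5,10.6,0],[-32.5,10.6,0],[-32.5,10.6,0],[-32.5,10.6,0],[-32.5,10.6,0],[-32.5,10.6,0],[-32.5,10.6,0],[-32.5,10.6,0],[-32.5,10.6,0],[-32.5,10.6,0]],"angular":[[0,0,0],[0,0,0],[0,0,0],[0,0,0],[0,0,0],[0,0,0],[0,0,0],[0,0,0],[0,0,0],[0,0,0],[0,0,0],[0,0,0]]}' >/dev/null
python3 - <<'E'
from h import *
go(603,-193,90,5.6)
for n in("top","scene"): cv2.imwrite(f"pics/{n}1.png",ctrl.get_image(n)[:,:,::-1])
im=cv2.imread("pics/scene1.png"); o,p,R=pose(); u=proj("scene",p)[0]; v=proj("top",p)[0]; print(u,v)
im2=cv2.imread("pics/top1.png")
a=im[170:300,180:340]; b=im2[190:320,320:480]
cv2.imwrite("pics/c1.png",cv2.resize(np.hstack([a,b]),None,fx=2.5,fy=2.5,interpolation=cv2.INTER_CUBIC))
E
```

```text
yaw now 5.9 q6 -0.43 turn az 0.006 then [  1.4  -4.4 132.2] at [ 607.6 -194.   222.2] w 43.9 t 2.9 F [0.8 0.3 0.4]
[243.37522204 213.01097919] [403.73811704 232.49422911]
```

View pics/c1.png

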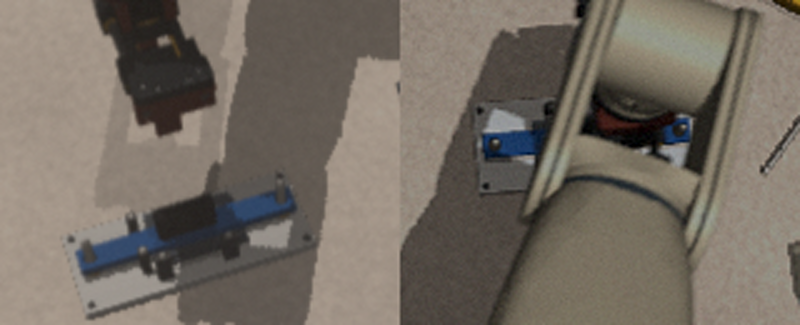

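```bash
python3 -m pendant '{"grip":[0,0,0,0,0,0,0,0,0],"linear":[[1.4,-4.4,20],[0,0,30],[0,0,30],[0,0,30],[0,0,30],[0,0,20],[0,0,15],[0,0,7],[0,0,0]],"angular":[[0,0,0.006],[0,0,0],[0,0,0],[0,0,0],[0,0,0],[0,0,0],[0,0,0],[0,0,0],[0,0,0]]}' 
python3 -c "
from h import *
go(603,-193,40,5.6)"
python3 -m pendant '{"grip":[-1,-1,-1,-1,-1,-1,-1,-1],"linear":[[0,0,0],[0,0,0],[0,0,0],[0,0,0],[0,0,0],[0,0,0],[0,0,0],[0,0,0]],"angular":[[0,0,0],[0,0,0],[0,0,0],[0,0,0],[0,0,0],[0,0,0],[0,0,0],[0,0,0]]}'
python3 -c "
from h import *
go(603,-193,40,5.6)"
```

```text
t: 3.7
ee_pos: [601.4, -190.4, 38.8]
orientation: [-2.107, -2.325, 0.002]
ft_force: [-0.4, -0.0, 0.3]
width: 43.9
grasp_force: 0.0
yaw now 5.6 q6 -0.42 turn az 0.001 then [-2.8  1.3 -1.2] at [ 601.4 -190.4   38.8] w 43.9 t 3.7 F [-0.4 -0.   0.3]
t: 4.37
ee_pos: [603.3, -191.6, 41.6]
orientation: [2.109, 2.327, 0.001]
ft_force: [-1.6, 0.3, 5.8]
width: 15.7
grasp_force: 30.0
yaw now 5.6 q6 -0.42 turn az 0.000 then [-1.3 -0.5  1.6] at [ 603.3 -191.6   41.6] w 15.7 t 4.4 F [-1.6  0.3  5.8]
```

```bash
python3 -m pendant '{"grip":[-1,-1,-1,-1,-1,-1,-1,-1,-1,-1],"linear":[[0,0,-5],[0,0,-10],[0,0,-15],[0,0,-15],[0,0,-15],[0,0,-15],[0,0,-5],[0,0,0],[0,0,0],[0,0,0]],"angular":[[0,0,0],[0,0,0],[0,0,0],[0,0,0],[0,0,0],[0,0,0],[0,0,0],[0,0,0],[0,0,0],[0,0,0]]}'
python3 -m pendant '{"grip":[-1,-1,-1,-1,-1,-1,-1,-1,-1],"linear":[[0,-15,0],[0,-25,0],[0,-25,0],[0,-25,0],[0,-25,0],[0,-20,0],[0,0,0],[0,0,0],[0,0,0]],"angular":[[0,0,0],[0,0,0],[0,0,0],[0,0,0],[0,0,0],[0,0,0],[0,0,0],[0,0,0],[0,0,0]]}'
python3 -c "
from h import *
go(469,-205,21,5.6)"
```

```text
t: 5.2
ee_pos: [602.2, -191.2, 119.7]
orientation: [-2.109, -2.326, 0.001]
ft_force: [0.4, -0.2, -4.2]
width: 15.9
grasp_force: 30.0
t: 5.95
ee_pos: [469.4, -204.9, 120.5]
orientation: [2.11, 2.327, 0.0]
ft_force: [0.4, 0.9, -3.6]
width: 15.8
grasp_force: 30.0
yaw now 5.6 q6 -0.53 turn az -0.000 then [-0.1 -0.4 99.5] at [ 469.4 -204.9  120.5] w 15.8 t 6.0 F [ 0.4  0.9 -3.6]
```

```bash
python3 -m pendant '{"grip":[-1,-1,-1,-1,-1,-1,-1,-1],"linear":[[0,0,20],[0,0,25],[0,0,25],[0,0,18],[0,0,8],[0,0,3],[0,0,1],[0,0,0]],"angular":[[0,0,0],[0,0,0],[0,0,0],[0,0,0],[0,0,0],[0,0,0],[0,0,0],[0,0,0]]}'
python3 -m pendant '{"grip":[0,0,0,0,0,0,0,0,0,0],"linear":[[0,0,0],[0,0,0],[0,0,0],[0,0,0],[0,0,0],[0,0,-20],[0,0,-30],[0,0,-40],[0,0,-40],[0,0,0]],"angular":[[0,0,0],[0,0,0],[0,0,0],[0,0,0],[0,0,0],[0,0,0],[0,0,0],[0,0,0],[0,0,0],[0,0,0]]}'
```

```text
t: 6.62
ee_pos: [469.5, -204.9, 21.2]
orientation: [2.109, 2.327, 0.001]
ft_force: [0.2, -0.2, -3.7]
width: 16.1
grasp_force: 30.0
t: 7.45
ee_pos: [472.6, -206.5, 157.6]
orientation: [2.103, 2.319, 0.005]
ft_force: [1.7, -0.4, 0.4]
width: 43.9
grasp_force: 0.0
```

```bash
python3 -c "
from h import *
go(484,115,90,-2)"
python3 -m pendant '{"grip":[1,1,1,1,1,1,1,1,1,1],"linear":[[32,-2,0],[32,-2,0],[32,-2,0],[32,-2,0],[32,-2,0],[32,-2,0],[32,-2,0],[32,-2,0],[32,-2,0],[32,-2,0]],"angular":[[0,0,0],[0,0,0],[0,0,0],[0,0,0],[0,0,0],[0,0,0],[0,0,0],[0,0,0],[0,0,0],[0,0,0]]}' >/dev/null
python3 - <<'E'
from h import *
go(484,115,60,-2)
for n in("top","scene"):
    im=ctrl.get_image(n); cv2.imwrite(f"pics/{n}2.png",im[:,:,::-1]); print(n); [print(r) for r in plates(n,im)]
    hsv=cv2.cvtColor(im,cv2.COLOR_RGB2HSV)
    for c in contours((hsv[...,0]>95)&(hsv[...,0]<130)&(hsv[...,1]>110)):
        r=rect(n,c,10)
        if cv2.contourArea(c)>150 and r[1][1]>200: print("blue",r)
E
```

```text
yaw now 5.6 q6 -0.53 turn az 0.133 then [322.   -0.5  66.1] at [ 472.6 -206.5  157.6] w 43.9 t 7.5 F [ 1.7 -0.4  0.4]
yaw now 5.6 q6 0.14 turn az 0.133 then [ 4.1 67.  90.7] at [416.9 113.3 150.6] w 87.9 t 8.3 F [ 0.5 -0.6 -0.1]
top
(array([446.2, 392.3]), (64.7, 93.0), 83.2)
(array([631. , 257.8]), (62.5, 94.7), 87.7)
(array([644.4, 105.3]), (63.0, 94.7), 81.5)
(array([763.8,  89.5]), (59.7, 79.6), 8.6)
blue (array([ 470.9, -208.5]), (24.7, 223.1), 95.6)
scene
(array([ 785., -424.]), (70.7, 89.1), 61.6)
(array([744.6, 101.6]), (59.1, 101.3), 159.9)
(array([646.7, 110.7]), (63.8, 92.3), 81.3)
(array([633.1, 263. ]), (64.7, 92.8), 87.6)
(array([449.8, 398.1]), (63.8, 92.3), 83.0)
blue (array([ 410.3, 1038.6]), (73.8, 205.9), 144.4)
blue (array([-822.2, -620.3]), (114.6, 217.3), 72.3)
blue (array([-634.6, -840. ]), (174.0, 738.3), 13.9)
```

View pics/top2.png

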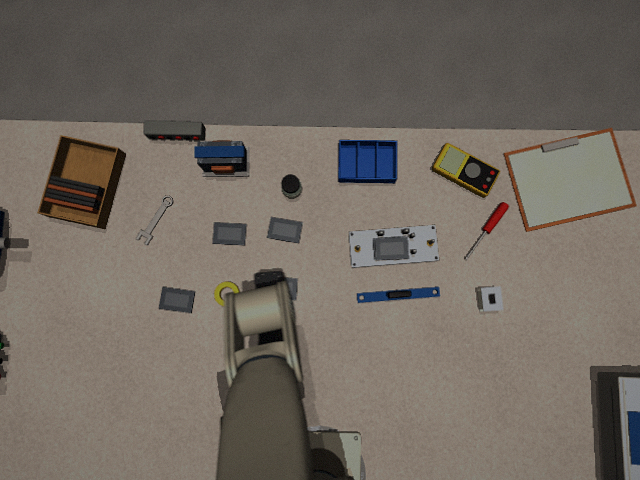

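The bar lies flat on the bench at (398,294), clear of the fixture. Nothing else has moved. Next I pick up the first plate.

```bash
python3 -m pendant '{"grip":[1,1,1,1,1,1,1],"linear":[[0,0,0],[0,0,0],[2,33.5,20],[2,33.5,20],[0,0,25],[0,0,25],[0,0,0]],"angular":[[0,0,0.066],[0,0,0.066],[0,0,0],[0,0,0],[0,0,0],[0,0,0],[0,0,0]]}' >/dev/null
python3 -c "
from h import *
go(484,115,2,-2)"
```

```text
yaw now -2.0 q6 0.24 turn az 0.000 then [ 3.1  2.3 54.7] at [482.  112.1  56.8] w 87.7 t 9.0 F [-2.4 -0.6 -0. ]
```

```bash
python3 -m pendant '{"grip":[1,1,1,1,1,1],"linear":[[2,1.5,20],[0,0,20],[0,0,10],[0,0,4],[0,0,0],[0,0,0]],"angular":[[0,0,0],[0,0,0],[0,0,0],[0,0,0],[0,0,0],[0,0,0]]}'
python3 -m pendant '{"grip":[-1,-1,-1,-1,-1,-1],"linear":[[0,0,0],[0,0,0],[0,0,0],[0,0,0],[0,0,0],[0,0,0]],"angular":[[0,0,0],[0,0,0],[0,0,0],[0,0,0],[0,0,0],[0,0,0]]}'
python3 -c "
from h import *
go(484,115,2,-2)"
```

```text
t: 9.47
ee_pos: [486.5, 115.4, 7.5]
orientation: [2.259, 2.183, 0.001]
ft_force: [-0.4, -0.9, 0.1]
width: 87.7
grasp_force: 0.0
t: 9.97
ee_pos: [486.2, 115.5, 6.8]
orientation: [2.259, 2.183, 0.0]
ft_force: [-0.2, -0.5, 0.3]
width: 51.3
grasp_force: 0.0
yaw now -1.9 q6 0.24 turn az 0.001 then [-0.6 -2.2  4.8] at [486.2 115.5   6.8] w 51.3 t 10.0 F [-0.2 -0.5  0.3]
```

```bash
python3 -m pendant '{"grip":[1,1,1,1,1,1,1,1],"linear":[[0,0,-5],[0,0,0],[0,0,0],[0,0,0],[0,-2,5],[0,0,3],[0,0,1.5],[0,0,0]],"angular":[[0,0,0],[0,0,0],[0,0,0],[0,0,0],[0,0,0],[0,0,0],[0,0,0],[0,0,0]]}'
python3 -m pendant '{"grip":[-1,-1,-1,-1,-1,-1],"linear":[[0,0,0],[0,0,0],[0,0,0],[0,0,0],[0,0,0],[0,0,0]],"angular":[[0,0,0],[0,0,0],[0,0,0],[0,0,0],[0,0,0],[0,0,0]]}'
```

```text
t: 10.63
ee_pos: [483.6, 115.5, 1.5]
orientation: [-2.258, -2.183, 0.002]
ft_force: [-0.1, 0.7, -0.3]
width: 87.8
grasp_force: 0.0
t: 11.13
ee_pos: [483.9, 115.6, 2.2]
orientation: [-2.259, -2.183, 0.001]
ft_force: [-1.5, -0.0, 0.4]
width: 59.2
grasp_force: 30.0
```

```bash
python3 -m pendant '{"grip":[-1,-1,-1,-1,-1,-1],"linear":[[0,0,-10],[0,0,-30],[0,0,-35],[0,0,-25],[0,0,0],[0,0,0]],"angular":[[0,0,0],[0,0,0],[0,0,-0.066],[0,0,-0.067],[0,0,0],[0,0,0]]}'
python3 -c "
from h import *
go(598.4,-186.4,40,5.6)"
```

```text
t: 11.63
ee_pos: [485.2, 115.8, 103.8]
orientation: [2.109, 2.326, 0.005]
ft_force: [0.2, 0.5, -2.6]
width: 59.3
grasp_force: 30.0
yaw now 5.6 q6 0.11 turn az 0.000 then [-311.8   83.    64. ] at [485.2 115.8 103.8] w 59.3 t 11.6 F [ 0.2  0.5 -2.6]
```

```bash
python3 -m pendant '{"grip":[-1,-1,-1,-1,-1,-1,-1,-1,-1,-1,-1,-1],"linear":[[-25,6.6,0],[-35,9.3,0],[-35,9.3,0],[-35,9.3,0],[-35,9.3,0],[-35,9.3,0],[-35,9.3,0],[-35,9.3,0],[-25,6.6,0],[-16.5,4.7,0],[0,0,0],[0,0,0]],"angular":[[0,0,0],[0,0,0],[0,0,0],[0,0,0],[0,0,0],[0,0,0],[0,0,0],[0,0,0],[0,0,0],[0,0,0],[0,0,0],[0,0,0]]}'
python3 -c "
from h import *
go(598.4,-186.4,25,5.6)"
```

```text
t: 12.63
ee_pos: [596.4, -186.1, 100.6]
orientation: [-2.109, -2.324, 0.001]
ft_force: [-1.0, 0.8, -2.0]
width: 59.1
grasp_force: 30.0
yaw now 5.6 q6 -0.42 turn az -0.001 then [-0.6  2.1 75.6] at [ 596.4 -186.1  100.6] w 59.1 t 12.6 F [-1.   0.8 -2. ]
```

```bash
python3 -m pendant '{"grip":[-1,-1,-1,-1,-1,-1,-1,-1],"linear":[[0,1,20],[0,0,25],[0,0,18],[0,0,8],[0,0,2],[0,0,1],[0,0,0],[0,0,0]],"angular":[[0,0,0],[0,0,0],[0,0,0],[0,0,0],[0,0,0],[0,0,0],[0,0,0],[0,0,0]]}'
python3 -m pendant '{"grip":[-1,-1],"linear":[[0,0,1],[0,0,0]],"angular":[[0,0,0],[0,0,0]]}'
```

```text
t: 13.3
ee_pos: [599.3, -186.0, 29.3]
orientation: [2.107, 2.328, 0.001]
ft_force: [0.4, -0.5, -1.8]
width: 59.1
grasp_force: 30.0
t: 13.47
ee_pos: [598.9, -186.2, 27.9]
orientation: [2.108, 2.328, 0.001]
ft_force: [0.7, -0.3, -0.8]
width: 59.2
grasp_force: 30.0
```

```bash
for i in 1 2 3; do
python3 -m pendant '{"grip":[-1,-1],"linear":[[0,0,1],[0,0,0]],"angular":[[0,0,0],[0,0,0]]}' | egrep 'ee_pos|ft_f'; done
```

```text
ee_pos: [598.5, -186.2, 26.4]
ft_force: [-0.4, -0.1, -1.9]
ee_pos: [598.4, -186.1, 25.0]
ft_force: [0.6, 0.2, -1.6]
ee_pos: [598.6, -186.2, 24.3]
ft_force: [-0.2, 0.9, 0.3]
```

```bash
python3 -m pendant '{"grip":[1,1,1,1,1,1,1,1,1],"linear":[[0,0,0],[0,0,0],[0,0,0],[0,0,0],[0,0,-20],[0,0,-30],[0,0,-30],[0,0,0],[0,0,0]],"angular":[[0,0,0],[0,0,0],[0,0,0],[0,0,0],[0,0,0],[0,0,0],[0,0,0],[0,0,0],[0,0,0]]}'
python3 -c "
from h import *
go(632.5,260.5,40,-2.3)"
```

```text
t: 14.72
ee_pos: [599.8, -186.5, 106.1]
orientation: [2.106, 2.326, 0.003]
ft_force: [-0.7, 0.3, -0.2]
width: 87.5
grasp_force: 0.0
yaw now 5.7 q6 -0.42 turn az 0.139 then [448.   14.4  65.7] at [ 599.8 -186.5  106.1] w 87.5 t 14.7 F [-0.7  0.3 -0.2]
```

```bash
python3 -m pendant '{"grip":[1,1,1,1,1,1,1,1,1,1],"linear":[[0,0,0],[0,0,0],[32,1,0],[32,1,0],[32,1,0],[32,1,0],[32,1,0],[32,1,0],[32,1,0],[32,1,0]],"angular":[[0,0,0.07],[0,0,0.069],[0,0,0],[0,0,0],[0,0,0],[0,0,0],[0,0,0],[0,0,0],[0,0,0],[0,0,0]]}'>/dev/null
python3 -m pendant '{"grip":[1,1,1,1,1,1,1],"linear":[[32,1,0],[32,1,0],[32,1,0],[32,1,0],[32,1,0],[16,0.5,0],[0,0,0]],"angular":[[0,0,0],[0,0,0],[0,0,0],[0,0,0],[0,0,0],[0,0,0],[0,0,0]]}'>/dev/null
python3 - <<'E'
from h import *
go(632.5,260.5,3,-2.3)
for n in("top","scene"):
    im=ctrl.get_image(n); cv2.imwrite(f"pics/{n}3.png",im[:,:,::-1]); print(n); [print(r) for r in plates(n,im)]
E
```

```text
yaw now -2.1 q6 0.39 turn az 0.004 then [12.6  3.5 99.8] at [628.6 248.  102.8] w 88.1 t 16.1 F [-0.2 -0.3  0. ]
top
(array([643.9, 105.2]), (63.1, 94.4), 81.5)
scene
(array([ 785.2, -424.1]), (70.5, 89.0), 61.7)
(array([744.6, 101.6]), (59.0, 101.3), 159.9)
(array([646.9, 110.3]), (63.3, 91.7), 81.2)
```

```bash
python3 -m pendant '{"grip":[1,1,1,1,1,1,1,1],"linear":[[12,3,20],[0,0,30],[0,0,30],[0,0,12],[0,0,5],[0,0,0],[0,0,0],[0,0,0]],"angular":[[0,0,0],[0,0,0],[0,0,0],[0,0,0],[0,0,0],[0,0,0],[0,0,0],[0,0,0]]}'
python3 -c "
from h import *
go(632.5,260.5,2,-2.3)"
```

```text
t: 16.9
ee_pos: [634.0, 256.9, 9.0]
orientation: [2.265, 2.175, 0.004]
ft_force: [-0.1, 0.2, -0.2]
width: 87.8
grasp_force: 0.0
yaw now -2.3 q6 0.41 turn az -0.000 then [ 3.5 -1.7  7. ] at [634.  256.9   9. ] w 87.8 t 16.9 F [-0.1  0.2 -0.2]
```

```bash
python3 -m pendant '{"grip":[1,1,1,1],"linear":[[3,-1,4],[0,0,2],[0,0,0.5],[0,0,0]],"angular":[[0,0,0],[0,0,0],[0,0,0],[0,0,0]]}'
python3 -m pendant '{"grip":[-1,-1,-1,-1,-1,-1],"linear":[[0,0,0],[0,0,0],[0,0,0],[0,0,0],[0,0,0],[0,0,0]],"angular":[[0,0,0],[0,0,0],[0,0,0],[0,0,0],[0,0,0],[0,0,0]]}'
```

```text
t: 17.23
ee_pos: [631.8, 260.1, 0.8]
orientation: [2.265, 2.177, 0.0]
ft_force: [0.2, -0.4, -0.5]
width: 87.9
grasp_force: 0.0
t: 17.73
ee_pos: [631.6, 259.9, 0.7]
orientation: [-2.265, -2.176, 0.001]
ft_force: [-0.4, 0.5, 0.5]
width: 59.4
grasp_force: 30.0
```

```bash
python3 -m pendant '{"grip":[-1,-1,-1,-1,-1,-1],"linear":[[0,0,-10],[0,0,-30],[0,0,-35],[0,0,-25],[0,0,0],[0,0,0]],"angular":[[0,0,0],[0,0,0],[0,0,-0.07],[0,0,-0.068],[0,0,0],[0,0,0]]}'
python3 -c "
from h import *
go(598.4,-186.4,40,5.6)"
```

```text
t: 18.23
ee_pos: [633.0, 260.3, 102.9]
orientation: [2.11, 2.325, 0.005]
ft_force: [-0.3, -0.2, -3.1]
width: 59.4
grasp_force: 30.0
yaw now 5.6 q6 0.28 turn az -0.001 then [-441.3  -78.2   62.1] at [633.  260.3 102.9] w 59.4 t 18.2 F [-0.3 -0.2 -3.1]
```

```bash
python3 -m pendant '{"grip":[-1,-1,-1,-1,-1,-1,-1,-1,-1],"linear":[[-22,-3.9,0],[-34,-6,0],[-34,-6,0],[-34,-6,0],[-34,-6,0],[-34,-6,0],[-34,-6,0],[-34,-6,0],[-34,-6,0]],"angular":[[0,0,0],[0,0,0],[0,0,0],[0,0,0],[0,0,0],[0,0,0],[0,0,0],[0,0,0],[0,0,0]]}'>/dev/null
python3 -m pendant '{"grip":[-1,-1,-1,-1,-1,-1,-1],"linear":[[-34,-6,0],[-34,-6,0],[-34,-6,0],[-28,-5,0],[-17,-3,0],[0,0,0],[0,0,0]],"angular":[[0,0,0],[0,0,0],[0,0,0],[0,0,0],[0,0,0],[0,0,0],[0,0,0]]}'
python3 -c "
from h import *
go(598.4,-186.4,29,5.6)"
```

```text
t: 19.57
ee_pos: [596.1, -187.0, 99.0]
orientation: [-2.112, -2.322, 0.002]
ft_force: [-0.5, 0.3, -1.4]
width: 59.6
grasp_force: 30.0
yaw now 5.4 q6 -0.42 turn az -0.003 then [ 0.3  2.6 70. ] at [ 596.1 -187.    99. ] w 59.6 t 19.6 F [-0.5  0.3 -1.4]
```

```bash
python3 -m pendant '{"grip":[-1,-1,-1,-1,-1,-1,-1,-1],"linear":[[0,1.5,20],[0,0,25],[0,0,15],[0,0,6],[0,0,2],[0,0,1],[0,0,0],[0,0,0]],"angular":[[0,0,0],[0,0,0],[0,0,0],[0,0,0],[0,0,0],[0,0,0],[0,0,0],[0,0,0]]}'
for i in 1 2; do
python3 -m pendant '{"grip":[-1,-1],"linear":[[0,0,1],[0,0,0]],"angular":[[0,0,0],[0,0,0]]}' | egrep 'ee_pos|ft_f'; done
```

```text
t: 20.23
ee_pos: [599.7, -186.3, 32.7]
orientation: [2.109, 2.327, 0.001]
ft_force: [-0.2, -0.7, -0.8]
width: 59.6
grasp_force: 30.0
ee_pos: [599.4, -186.5, 31.4]
ft_force: [0.1, 0.1, -2.1]
ee_pos: [599.0, -186.5, 29.9]
ft_force: [-0.5, -0.4, -1.8]
```

```bash
for i in 1 2; do
python3 -m pendant '{"grip":[-1,-1],"linear":[[0,0,1],[0,0,0]],"angular":[[0,0,0],[0,0,0]]}' | egrep 'ee_pos|ft_f'; done
```

```text
ee_pos: [598.8, -186.4, 28.5]
ft_force: [-0.5, 0.3, -1.8]
ee_pos: [599.0, -186.5, 27.7]
ft_force: [0.2, -0.0, -0.6]
```

```bash
python3 -m pendant '{"grip":[1,1,1,1,1,1,1,1,1],"linear":[[0,0,0],[0,0,0],[0,0,0],[0,0,0],[0,0,-20],[0,0,-30],[0,0,-30],[0,0,0],[0,0,0]],"angular":[[0,0,0],[0,0,0],[0,0,0],[0,0,0],[0,0,0],[0,0,0],[0,0,0],[0,0,0],[0,0,0]]}'
python3 -c "
from h import *
go(645.5,107.7,40,-8.6)"
```

```text
t: 21.65
ee_pos: [600.3, -186.9, 109.7]
orientation: [2.107, 2.325, 0.003]
ft_force: [0.2, 0.4, 0.4]
width: 87.7
grasp_force: 0.0
yaw now 5.6 q6 -0.42 turn az 0.248 then [298.1   0.4  69.5] at [ 600.3 -186.9  109.7] w 87.7 t 21.6 F [0.2 0.4 0.4]
```

```bash
python3 -m pendant '{"grip":[1,1,1,1,1,1,1,1,1,1,1,1],"linear":[[0,0,0],[0,0,0],[0,0,0],[20,0,0],[36,0,0],[36,0,0],[36,0,0],[36,0,0],[36,0,0],[36,0,0],[36,0,0],[24,0,0]],"angular":[[0,0,0.083],[0,0,0.083],[0,0,0.082],[0,0,0],[0,0,0],[0,0,0],[0,0,0],[0,0,0],[0,0,0],[0,0,0],[0,0,0],[0,0,0]]}'>/dev/null
python3 -m pendant '{"grip":[1,1],"linear":[[0,0,20],[0,0,0]],"angular":[[0,0,0],[0,0,0]]}'>/dev/null
python3 - <<'E'
from h import *
go(645.5,107.7,3,-8.6)
for n in("top","scene"):
    im=ctrl.get_image(n); cv2.imwrite(f"pics/{n}4.png",im[:,:,::-1]); print(n); [print(r) for r in plates(n,im)]
E
```

```text
yaw now -8.4 q6 0.30 turn az 0.003 then [ 0.9  5.5 80.5] at [640.4 107.7  83.6] w 87.9 t 22.8 F [-0.2 -0.5 -0.1]
top
(array([446.2, 392.6]), (64.7, 92.5), 83.2)
scene
(array([ 785., -424.]), (70.7, 89.1), 61.6)
(array([449.7, 398.1]), (63.1, 92.3), 83.0)
```

```bash
python3 -m pendant '{"grip":[1,1,1,1,1,1,1,1],"linear":[[0,3,20],[0,0,30],[0,0,20],[0,0,6],[0,0,2],[0,0,0],[0,0,0],[0,0,0]],"angular":[[0,0,0],[0,0,0],[0,0,0],[0,0,0],[0,0,0],[0,0,0],[0,0,0],[0,0,0]]}'>/dev/null
python3 -c "
from h import *
go(645.5,107.7,1.5,-8.6)"
```

```text
yaw now -8.6 q6 0.29 turn az -0.000 then [ 1.7 -2.1  9.8] at [647.3 105.7  11.3] w 87.9 t 23.6 F [ 0.8 -0.7  0.2]
```

```bash
python3 -m pendant '{"grip":[1,1,1,1,1],"linear":[[2,-2,5],[0,0,3],[0,0,0.5],[0,0,0],[0,0,0]],"angular":[[0,0,0],[0,0,0],[0,0,0],[0,0,0],[0,0,0]]}'
python3 -m pendant '{"grip":[-1,-1,-1,-1,-1,-1],"linear":[[0,0,0],[0,0,0],[0,0,0],[0,0,0],[0,0,0],[0,0,0]],"angular":[[0,0,0],[0,0,0],[0,0,0],[0,0,0],[0,0,0],[0,0,0]]}'
```

```text
t: 24.0
ee_pos: [644.4, 108.1, 1.1]
orientation: [-2.381, -2.049, 0.0]
ft_force: [0.4, 0.2, 0.1]
width: 87.8
grasp_force: 0.0
t: 24.5
ee_pos: [644.4, 108.1, 1.2]
orientation: [-2.382, -2.049, 0.0]
ft_force: [0.1, 0.1, 0.4]
width: 59.6
grasp_force: 30.0
```

```bash
python3 -m pendant '{"grip":[-1,-1,-1,-1,-1,-1],"linear":[[0,0,-10],[0,0,-30],[0,0,-35],[0,0,-25],[0,0,0],[0,0,0]],"angular":[[0,0,0],[0,0,-0.083],[0,0,-0.083],[0,0,-0.082],[0,0,0],[0,0,0]]}'
python3 -c "
from h import *
go(598.4,-186.4,40,5.6)"
```

```text
t: 25.0
ee_pos: [645.6, 108.2, 103.3]
orientation: [2.11, 2.325, 0.004]
ft_force: [0.5, -1.2, -1.5]
width: 59.7
grasp_force: 30.0
yaw now 5.5 q6 0.05 turn az -0.001 then [-288.6  -75.9   62.9] at [645.6 108.2 103.3] w 59.7 t 25.0 F [ 0.5 -1.2 -1.5]
```

```bash
python3 -m pendant '{"grip":[-1,-1,-1,-1,-1,-1,-1,-1,-1,-1,-1,-1],"linear":[[-20,-5.3,0],[-34,-9,0],[-34,-9,0],[-34,-9,0],[-34,-9,0],[-34,-9,0],[-34,-9,0],[-34,-8.9,0],[-20,-5.3,0],[-10,-2.5,0],[0,0,0],[0,0,0]],"angular":[[0,0,0],[0,0,0],[0,0,0],[0,0,0],[0,0,0],[0,0,0],[0,0,0],[0,0,0],[0,0,0],[0,0,0],[0,0,0],[0,0,0]]}'>/dev/null
python3 -c "
from h import *
go(598.4,-186.4,34,5.6)"
python3 -m pendant '{"grip":[-1,-1,-1,-1,-1,-1,-1,-1],"linear":[[0,0,20],[0,0,25],[0,0,10],[0,0,4],[0,0,1],[0,0,1],[0,0,0],[0,0,0]],"angular":[[0,0,0],[0,0,0],[0,0,0],[0,0,0],[0,0,0],[0,0,0],[0,0,0],[0,0,0]]}'
```

```text
yaw now 5.5 q6 -0.42 turn az -0.001 then [-1.2  2.  66.1] at [ 596.4 -185.4  100.1] w 59.2 t 26.0 F [ 0.8  0.2 -1.4]
t: 26.67
ee_pos: [597.8, -186.0, 41.2]
orientation: [2.109, 2.327, 0.001]
ft_force: [-0.4, 1.2, -1.5]
width: 59.3
grasp_force: 30.0
```

Stack top should be 32, so contact is expected near TCP z of 33.3.

```bash
python3 -m pendant '{"grip":[-1,-1,-1],"linear":[[0,0,4],[0,0,1],[0,0,0]],"angular":[[0,0,0],[0,0,0],[0,0,0]]}' | egrep 'ee_pos|ft_f'
for i in 1 2 3; do
python3 -m pendant '{"grip":[-1,-1],"linear":[[0,0,1],[0,0,0]],"angular":[[0,0,0],[0,0,0]]}' | egrep 'ee_pos|ft_f'; done
```

```text
ee_pos: [596.8, -186.0, 35.1]
ft_force: [0.3, -0.6, -2.6]
ee_pos: [596.9, -186.0, 34.1]
ft_force: [-0.5, 1.0, -1.5]
ee_pos: [597.1, -186.0, 33.2]
ft_force: [-0.6, 0.2, -1.4]
ee_pos: [597.1, -186.1, 33.1]
ft_force: [-2.6, 0.2, 7.3]
```

Contact. I release it, then fetch the last plate at about (448,395), yaw 83.1.

```bash
python3 -m pendant '{"grip":[1,1,1,1,1,1,1,1,1],"linear":[[0,0,-0.8],[0,0,0],[0,0,0],[0,0,0],[0,0,-20],[0,0,-30],[0,0,-30],[0,0,0],[0,0,0]],"angular":[[0,0,0],[0,0,0],[0,0,0],[0,0,0],[0,0,0],[0,0,0],[0,0,0],[0,0,0],[0,0,0]]}'>/dev/null
python3 -c "
from h import *
go(448,395,40,-6.9)"
```

```text
yaw now 5.6 q6 -0.42 turn az 0.218 then [ 559.2 -219.3   73.5] at [ 598.3 -186.4  114.7] w 87.8 t 28.2 F [0.3 0.  0.1]
```

```bash
python3 -m pendant '{"grip":[1,1,1,1,1,1,1,1,1,1],"linear":[[0,0,0],[0,0,0],[20,-7.8,0],[34,-13.3,0],[34,-13.3,0],[34,-13.3,0],[34,-13.3,0],[34,-13.3,0],[34,-13.3,0],[34,-13.3,0]],"angular":[[0,0,0.109],[0,0,0.109],[0,0,0],[0,0,0],[0,0,0],[0,0,0],[0,0,0],[0,0,0],[0,0,0],[0,0,0]]}'>/dev/null
python3 -m pendant '{"grip":[1,1,1,1,1,1,1,1,1,1,1],"linear":[[34,-13.3,0],[34,-13.3,0],[34,-13.3,0],[34,-13.3,0],[34,-13.3,0],[34,-13.3,0],[34,-13.3,0],[34,-13.3,0],[25,-10,0],[0,0,0],[0,0,0]],"angular":[[0,0,0],[0,0,0],[0,0,0],[0,0,0],[0,0,0],[0,0,0],[0,0,0],[0,0,0],[0,0,0],[0,0,0],[0,0,0]]}'>/dev/null
python3 - <<'E'
from h import *
go(448,395,3,-6.9)
for n in("top","scene"):
    im=ctrl.get_image(n); cv2.imwrite(f"pics/{n}5.png",im[:,:,::-1]); print(n); [print(r) for r in plates(n,im)]; [print("stack",r) for r in plates(n,im,37) if abs(r[0][1]+190)<60]
E
```

```text
yaw now -6.7 q6 0.82 turn az 0.003 then [  3.8   1.4 108.4] at [446.4 391.6 111.4] w 87.9 t 29.9 F [-0.7 -0.4 -0.6]
top
scene
(array([ 785., -424.]), (70.7, 89.1), 61.6)
(array([744.6, 101.6]), (59.1, 101.3), 159.9)
```

View pics/top5.png

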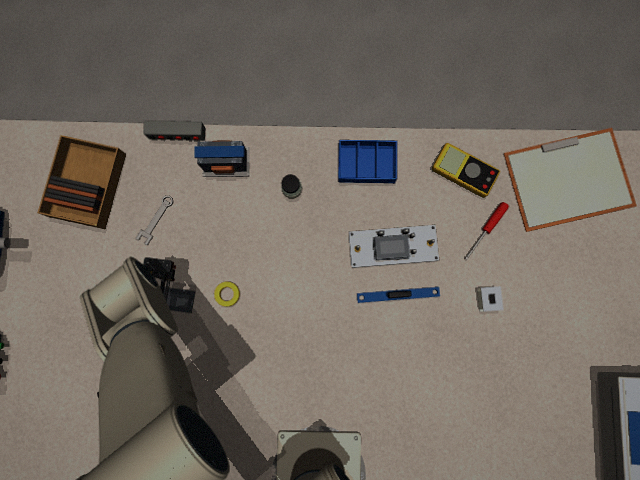

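The stack sits in the fixture at (392,247), and the last plate is partly visible at (181,300) under the hand. I go down.

```bash
python3 -m pendant '{"grip":[1,1,1,1,1,1,1,1],"linear":[[3,1,20],[0,0,30],[0,0,30],[0,0,15],[0,0,2],[0,0,0],[0,0,0],[0,0,0]],"angular":[[0,0,0],[0,0,0],[0,0,0],[0,0,0],[0,0,0],[0,0,0],[0,0,0],[0,0,0]]}'>/dev/null
python3 -c "
from h import *
go(448,395,1.5,-6.9)"
```

```text
yaw now -6.9 q6 0.82 turn az -0.000 then [ 0.6 -2.3 15.8] at [450.1 394.1  17.3] w 87.5 t 30.7 F [-0.9 -0.4  0.3]
```

```bash
python3 -m pendant '{"grip":[1,1,1,1,1,1],"linear":[[0.5,-2,8],[0,0,5],[0,0,1],[0,0,0.5],[0,0,0],[0,0,0]],"angular":[[0,0,0],[0,0,0],[0,0,0],[0,0,0],[0,0,0],[0,0,0]]}'
python3 -m pendant '{"grip":[-1,-1,-1,-1,-1,-1],"linear":[[0,0,0],[0,0,0],[0,0,0],[0,0,0],[0,0,0],[0,0,0]],"angular":[[0,0,0],[0,0,0],[0,0,0],[0,0,0],[0,0,0],[0,0,0]]}'
```

```text
t: 31.18
ee_pos: [447.2, 394.8, 1.5]
orientation: [-2.35, -2.084, -0.0]
ft_force: [0.1, 0.5, 0.3]
width: 87.9
grasp_force: 0.0
t: 31.68
ee_pos: [447.0, 394.6, 1.5]
orientation: [-2.351, -2.084, 0.0]
ft_force: [-0.1, 0.3, 0.5]
width: 59.4
grasp_force: 30.0
```

```bash
python3 -m pendant '{"grip":[-1,-1,-1,-1,-1,-1],"linear":[[0,0,-10],[0,0,-30],[0,0,-35],[0,0,-25],[0,0,0],[0,0,0]],"angular":[[0,0,0],[0,0,0],[0,0,-0.109],[0,0,-0.109],[0,0,0],[0,0,0]]}'>/dev/null
python3 -c "
from h import *
go(598.4,-186.4,40,5.6)"
```

```text
yaw now 5.5 q6 0.61 turn az -0.001 then [-593.7   92.7   62.5] at [448.  395.3 103.4] w 59.2 t 32.2 F [-0.4 -0.1 -2.2]
```

```bash
python3 -m pendant '{"grip":[-1,-1,-1,-1,-1,-1,-1,-1,-1,-1,-1,-1],"linear":[[-20,3.1,0],[-34,5.3,0],[-34,5.3,0],[-34,5.3,0],[-34,5.3,0],[-34,5.3,0],[-34,5.3,0],[-34,5.3,0],[-34,5.3,0],[-34,5.3,0],[-34,5.3,0],[-34,5.3,0]],"angular":[[0,0,0],[0,0,0],[0,0,0],[0,0,0],[0,0,0],[0,0,0],[0,0,0],[0,0,0],[0,0,0],[0,0,0],[0,0,0],[0,0,0]]}'>/dev/null
python3 -m pendant '{"grip":[-1,-1,-1,-1,-1,-1,-1,-1,-1,-1],"linear":[[-34,5.3,0],[-34,5.3,0],[-34,5.3,0],[-34,5.3,0],[-34,5.3,0],[-20,3.1,0],[-10,1.6,0],[0,0,0],[0,0,0],[0,0,0]],"angular":[[0,0,0],[0,0,0],[0,0,0],[0,0,0],[0,0,0],[0,0,0],[0,0,0],[0,0,0],[0,0,0],[0,0,0]]}'>/dev/null
python3 -c "
from h import *
go(598.4,-186.4,40,5.6)"
```

```text
yaw now 5.6 q6 -0.42 turn az 0.001 then [-0.8  2.  60.6] at [ 596.4 -185.9  100.6] w 59.7 t 34.0 F [-0.   0.1 -1.1]
```

Contact is expected at TCP z of 38.5.

```bash
python3 -m pendant '{"grip":[-1,-1,-1,-1,-1,-1,-1,-1],"linear":[[0,1,20],[0,0,25],[0,0,10],[0,0,4],[0,0,1],[0,0,0],[0,0,0],[0,0,0]],"angular":[[0,0,0],[0,0,0],[0,0,0],[0,0,0],[0,0,0],[0,0,0],[0,0,0],[0,0,0]]}' | egrep 'ee_pos|ft_f'
for i in 1 2; do
python3 -m pendant '{"grip":[-1,-1],"linear":[[0,0,1],[0,0,0]],"angular":[[0,0,0],[0,0,0]]}' | egrep 'ee_pos|ft_f'; done
```

```text
ee_pos: [599.2, -187.5, 42.6]
ft_force: [-0.1, -1.0, -2.4]
ee_pos: [598.7, -187.6, 41.0]
ft_force: [0.4, -0.5, -2.0]
ee_pos: [598.4, -187.4, 39.5]
ft_force: [0.1, -0.0, -2.6]
```

```bash
for i in 1 2; do
python3 -m pendant '{"grip":[-1,-1],"linear":[[0,0,0.8],[0,0,0]],"angular":[[0,0,0],[0,0,0]]}' | egrep 'ee_pos|ft_f'; done
```

```text
ee_pos: [598.4, -187.4, 38.6]
ft_force: [0.3, 0.0, -1.7]
ee_pos: [598.4, -187.4, 38.5]
ft_force: [-1.9, 1.3, 5.8]
```

```bash
python3 -m pendant '{"grip":[1,1,1,1,1,1,1,1,1],"linear":[[0,0,-0.6],[0,0,0],[0,0,0],[0,0,0],[0,0,-20],[0,0,-30],[0,0,-15],[0,0,0],[0,0,0]],"angular":[[0,0,0],[0,0,0],[0,0,0],[0,0,0],[0,0,0],[0,0,0],[0,0,0],[0,0,0],[0,0,0]]}'>/dev/null
python3 -m pendant '{"grip":[-1,-1,-1,-1,-1,-1,-1,-1,-1,-1,-1,-1],"linear":[[15,0,0],[25,0,0],[25,0,0],[4,0,0],[0,0,0],[0,0,0],[0,0,0],[0,0,0],[0,0,0],[0,0,0],[0,0,0],[0,0,0]],"angular":[[0,0,0],[0,0,0],[0,0,0],[0,0,0],[0,0,0],[0,0,0],[0,0,0],[0,0,0],[0,0,0],[0,0,0],[0,0,0],[0,0,0]]}'>/dev/null
python3 - <<'E'
from h import *
go(595.7,-118.4,17,5.6)
for n in("scene","top"):
    im=ctrl.get_image(n); cv2.imwrite(f"pics/{n}6.png",im[:,:,::-1])
im=cv2.imread("pics/scene6.png")
cv2.imwrite("pics/c6.png",cv2.resize(im[190:300,190:330],None,fx=5,fy=5,interpolation=cv2.INTER_CUBIC))
E
```

```text
yaw now 5.6 q6 -0.32 turn az -0.000 then [ 0.2  4.  86.5] at [ 591.7 -119.   103.5] w 11.6 t 37.1 F [ 0.1 -0.3 -1.1]
```

View pics/c6.png

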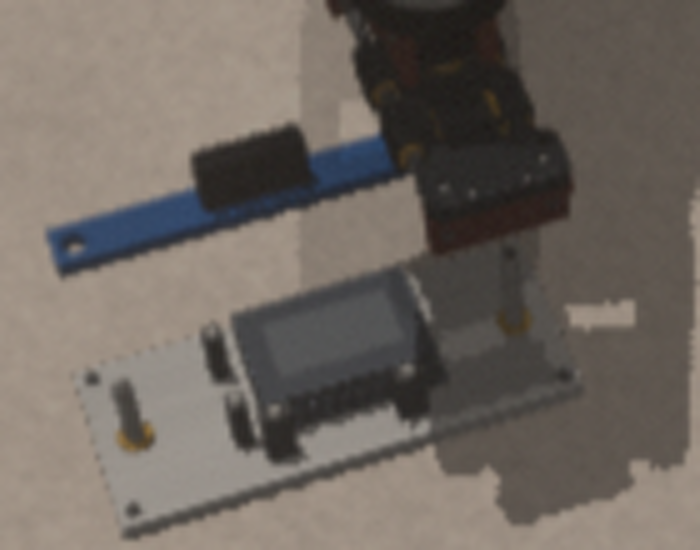

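The stack top is clear of the stops. The plates look roughly aligned with a small gap at the end stops (245,400), and the left pin is at (512,320). I check where the fingertip should appear.

Run:
```python
from h import *
o,p,R=pose()
for d in ([0,0,0],[0,0,-19],[0,0,-80],[-37,0,-80],[37,0,-80],[10,27,0],[-10,27,0]): print(d,((proj("scene",p+R@np.array(d,float))[0]-[190,190])*5).round())
F=np.array([603,-192,0]);ex=np.array([.995,.098,0]);ey=np.array([-.098,.995,0])
print("pin",((proj("scene",F+100*ey+[0,0,62])[0]-[190,190])*5).round(),((proj("scene",F-100*ey+[0,0,62])[0]-[190,190])*5).round())
```

```text
[0, 0, 0] [446. 215.]
[0, 0, -19] [443. 191.]
[0, 0, -80] [435. 108.]
[-37, 0, -80] [359. 130.]
[37, 0, -80] [510.  86.]
[10, 27, 0] [483. 250.]
[-10, 27, 0] [444. 262.]
pin [503. 258.] [113. 376.]
```

```bash
python3 -m pendant '{"grip":[-1,-1,-1,-1,-1,-1,-1,-1],"linear":[[0,2,20],[0,0,25],[0,0,20],[0,0,10],[0,0,3],[0,0,0],[0,0,0],[0,0,0]],"angular":[[0,0,0],[0,0,0],[0,0,0],[0,0,0],[0,0,0],[0,0,0],[0,0,0],[0,0,0]]}'
python3 -c "
from h import *
go(595.7,-118.4,14.5,5.6)"
```

```text
t: 37.87
ee_pos: [594.6, -118.7, 26.7]
orientation: [2.109, 2.326, 0.002]
ft_force: [0.3, 0.4, 0.4]
width: 0.8
grasp_force: 0.0
yaw now 5.6 q6 -0.31 turn az 0.000 then [ 0.2  1.1 12.2] at [ 594.6 -118.7   26.7] w 0.8 t 37.9 F [0.3 0.4 0.4]
```

```bash
python3 -m pendant '{"grip":[-1,-1,-1,-1,-1,-1],"linear":[[0,1,6],[0,0,4],[0,0,1.5],[0,0,0],[0,0,0],[0,0,0]],"angular":[[0,0,0],[0,0,0],[0,0,0],[0,0,0],[0,0,0],[0,0,0]]}' | egrep 'ee_pos|ft_f'
for i in 1 2 3 4; do
python3 -m pendant '{"grip":[-1,-1,-1],"linear":[[-1.5,0,0],[-1.5,0,0],[0,0,0]],"angular":[[0,0,0],[0,0,0],[0,0,0]]}' | egrep 'ee_pos|ft_f'; done
```

```text
ee_pos: [594.7, -118.4, 14.0]
ft_force: [-0.2, -0.8, -0.5]
ee_pos: [595.1, -121.7, 14.1]
ft_force: [0.3, -0.2, -1.2]
ee_pos: [595.3, -124.7, 14.0]
ft_force: [-0.1, -0.8, 0.7]
ee_pos: [595.4, -126.7, 14.0]
ft_force: [-0.6, 4.6, 0.2]
ee_pos: [595.4, -129.1, 13.9]
ft_force: [0.7, 7.2, 2.4]
```

Contact, and the stack is sliding. I keep pushing until the force rises at the stops.

```bash
for i in 1 2 3 4 ; do
python3 -m pendant '{"grip":[-1,-1,-1],"linear":[[-1,0,0],[-1,0,0],[0,0,0]],"angular":[[0,0,0],[0,0,0],[0,0,0]]}' | egrep 'ee_pos|ft_f'; done
```

```text
ee_pos: [595.6, -130.9, 14.0]
ft_force: [-0.7, 7.7, 1.9]
ee_pos: [595.7, -132.8, 13.9]
ft_force: [-0.7, 8.0, 2.2]
ee_pos: [595.6, -133.7, 13.9]
ft_force: [-0.2, 13.8, 5.2]
ee_pos: [595.6, -135.2, 13.9]
ft_force: [-1.8, 15.2, 5.6]
```

```bash
for i in 1 2 3 4 ; do
python3 -m pendant '{"grip":[-1,-1,-1],"linear":[[-1,0,0],[0,0,0],[0,0,0]],"angular":[[0,0,0],[0,0,0],[0,0,0]]}' | egrep 'ee_pos|ft_f'; done
```

```text
ee_pos: [595.7, -136.1, 13.9]
ft_force: [-0.7, 15.6, 5.0]
ee_pos: [595.8, -137.0, 13.9]
ft_force: [-0.1, 17.5, 5.0]
ee_pos: [595.8, -137.3, 13.9]
ft_force: [-1.4, 20.7, 5.9]
ee_pos: [595.9, -137.6, 13.9]
ft_force: [-0.6, 24.1, 7.0]
```

```bash
for i in 1 2 3 ; do
python3 -m pendant '{"grip":[-1,-1,-1],"linear":[[-1.5,0,0],[0,0,0],[0,0,0]],"angular":[[0,0,0],[0,0,0],[0,0,0]]}' | egrep 'ee_pos|ft_f'; done
```

```text
ee_pos: [595.9, -137.8, 13.9]
ft_force: [-0.8, 31.3, 8.8]
ee_pos: [595.8, -137.9, 13.9]
ft_force: [0.2, 39.0, 10.6]
ee_pos: [595.8, -137.9, 14.0]
ft_force: [1.2, 45.2, 11.8]
```

```bash
python3 -m pendant '{"grip":[-1,-1,-1,-1,-1,-1,-1,-1,-1],"linear":[[8,0,0],[8,0,0],[6,0,0],[0,0,-25],[0,0,-30],[0,0,-30],[0,0,0],[0,0,0],[0,0,0]],"angular":[[0,0,0],[0,0,0],[0,0,0],[0,0,0],[0,0,0],[0,0,0],[0,0,0],[0,0,0],[0,0,0]]}'
python3 -m pendant '{"grip":[-1,-1,-1,-1,-1,-1,-1],"linear":[[0,0,0],[0,0,0],[0,0,0],[0,0,0],[0,0,0],[0,0,0],[0,0,0]],"angular":[[0,0,0.121],[0,0,0.121],[0,0,0.121],[0,0,0.121],[0,0,0.121],[0,0,0.121],[0,0,0]]}'>/dev/null
python3 -m pendant '{"grip":[-1,-1,-1,-1,-1,-1,-1,-1,-1],"linear":[[0,0,0],[0,0,0],[0,0,0],[0,0,0],[0,0,0],[0,0,0],[0,0,0],[0,0,0],[0,0,0]],"angular":[[0,0,0.121],[0,0,0.121],[0,0,0.121],[0,0,0.121],[0,0,0.121],[0,0,0.121],[0,0,0.119],[0,0,0],[0,0,0]]}'>/dev/null
python3 -c "
from h import *
go(545.3,-198.3,14,-84.4)"
```

```text
t: 42.87
ee_pos: [594.9, -125.2, 98.6]
orientation: [-2.111, -2.327, 0.0]
ft_force: [-0.3, -0.1, -0.5]
width: 0.5
grasp_force: 0.0
yaw now -84.1 q6 1.24 turn az 0.006 then [-56.2  68.3  84. ] at [ 594.7 -124.9   98. ] w 0.6 t 44.2 F [-0.4 -0.9  0.2]
```

```bash
python3 -m pendant '{"grip":[-1,-1,-1,-1,-1,-1,-1,-1,-1,-1,-1],"linear":[[-14,17,0],[-28,34,0],[-14,17.3,0],[0,0,20],[0,0,25],[0,0,20],[0,0,8],[0,0,3],[0,0,0],[0,0,0],[0,0,0]],"angular":[[0,0,0.006],[0,0,0],[0,0,0],[0,0,0],[0,0,0],[0,0,0],[0,0,0],[0,0,0],[0,0,0],[0,0,0],[0,0,0]]}'>/dev/null
python3 -c "
from h import *
go(545.3,-198.3,14,-84.4)"
```

```text
yaw now -84.7 q6 1.11 turn az -0.005 then [-3.   1.7 10. ] at [ 548.1 -196.3   24.1] w 0.2 t 45.1 F [ 0.4 -1.  -0.4]
```

```bash
python3 -m pendant '{"grip":[-1,-1,-1,-1,-1],"linear":[[0,1.5,6],[0,0,3],[0,0,0],[0,0,0],[0,0,0]],"angular":[[0,0,-0.005],[0,0,0],[0,0,0],[0,0,0],[0,0,0]]}' | egrep 'ee_pos|ft_f'
for i in 1 2 3 4 5; do
python3 -m pendant '{"grip":[-1,-1,-1],"linear":[[1.5,0,0],[1.5,0,0],[0,0,0]],"angular":[[0,0,0],[0,0,0],[0,0,0]]}' | egrep 'ee_pos|ft_f'; done
python3 -c "
from h import *
go(545.3,-198.3,14,-84.4)"
```

```text
ee_pos: [547.4, -197.6, 14.0]
ft_force: [-0.0, -1.0, 0.5]
ee_pos: [550.9, -197.4, 14.1]
ft_force: [0.2, -0.3, 0.4]
ee_pos: [553.2, -197.0, 13.9]
ft_force: [-1.2, 0.4, 0.4]
ee_pos: [553.5, -196.7, 13.8]
ft_force: [-10.7, -3.0, 8.1]
ee_pos: [555.6, -196.2, 13.8]
ft_force: [-11.9, -2.7, 11.2]
ee_pos: [557.7, -195.7, 13.6]
ft_force: [-15.1, -2.3, 12.9]
yaw now -84.4 q6 1.12 turn az -0.001 then [-12.6   1.4  -0.3] at [ 557.7 -195.7   13.6] w 0.5 t 46.8 F [-15.1  -2.3  12.9]
```

```bash
for i in 1 2 3 4 5 6; do
python3 -m pendant '{"grip":[-1,-1,-1],"linear":[[1.5,0,0],[0,0,0],[0,0,0]],"angular":[[0,0,0],[0,0,0],[0,0,0]]}' | egrep 'ee_pos|ft_f'; done
```

```text
ee_pos: [557.8, -195.6, 13.6]
ft_force: [-19.1, -3.5, 15.5]
ee_pos: [558.1, -195.5, 13.6]
ft_force: [-23.7, -5.2, 19.5]
ee_pos: [558.3, -195.4, 13.6]
ft_force: [-27.9, -6.2, 23.5]
ee_pos: [558.4, -195.4, 13.6]
ft_force: [-33.3, -9.1, 27.4]
ee_pos: [559.7, -195.0, 13.6]
ft_force: [-32.4, -7.5, 27.7]
ee_pos: [559.7, -194.9, 13.6]
ft_force: [-37.3, -8.1, 31.5]
```

```bash
python3 -m pendant '{"grip":[-1,-1,-1,-1,-1,-1,-1,-1,-1],"linear":[[-10,0,0],[-15,0,0],[0,0,-30],[0,0,-30],[-25,0,-30],[-30,0,0],[-30,0,0],[0,0,0],[0,0,0]],"angular":[[0,0,0],[0,0,0],[0,0,0],[0,0,0],[0,0,0],[0,0,0],[0,0,0],[0,0,0],[0,0,0]]}'
python3 - <<'E'
from h import *
L=[]
for n,(x,y) in (("top",(345,220)),("scene",(205,225))):
    im=ctrl.get_image(n); cv2.imwrite(f"pics/{n}7.png",im[:,:,::-1]); L.append(cv2.resize(im[y:y+65,x:x+100,::-1],(800,520)[:2] if 0 else (600,390),interpolation=cv2.INTER_CUBIC))
    g=im.max(2).astype(int); print(n,[r for r in plates(n,im,42)])
cv2.imwrite("pics/c7.png",cv2.resize(np.vstack(L),(450,585)))
E
```

```text
t: 49.03
ee_pos: [460.9, -206.0, 104.3]
orientation: [3.138, 0.15, 0.0]
ft_force: [-0.1, -0.0, -0.5]
width: 0.0
grasp_force: 0.0
top [(array([ 801. , -422.2]), (71.0, 88.7), 61.9)]
scene [(array([ 805.5, -418. ]), (68.4, 86.1), 61.6), (array([766.4,  90.4]), (57.2, 98.0), 159.9)]
```

View pics/c7.png

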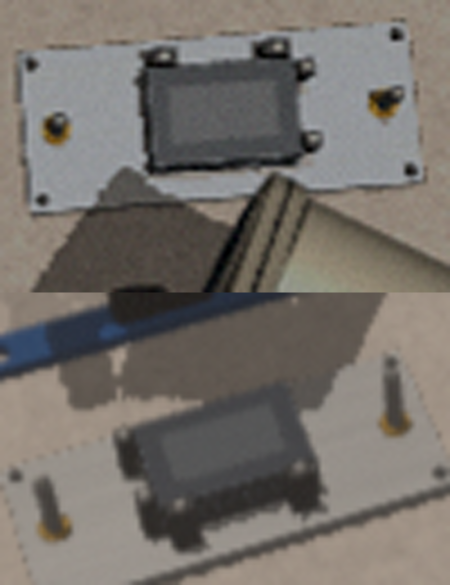

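The top plate looks flush against the side stops at (160,57) and (270,47), and against the end stops at (305,68) and (312,140). I take profiles to measure this more closely.

Run:
```python
from h import *
from scipy.ndimage import map_coordinates
im=cv2.imread("pics/top7.png").astype(float).mean(2)
a=np.radians(5.6); ex=np.array([np.cos(a),np.sin(a),0]); ey=np.array([-np.sin(a),np.cos(a),0])
F=np.array([603.4,-195.2,0])
def prof(rng,fun):
    out=[]
    for s in rng:
        P=np.array([fun(s,o) for o in (-12,-8,-4,0,4,8,12)]); q=proj("top",P); out.append(map_coordinates(im,[q[:,1],q[:,0]],order=1).mean())
    return np.round(out).astype(int)
xs=np.arange(-46,44,2)
print("x z42",list(zip(xs,prof(xs,lambda s,o:F+s*ex+o*ey+[0,0,42]))))
ys=np.arange(-54,58,2)
print("y z42",list(zip(ys,prof(ys,lambda s,o:F+s*ey+o*ex+[0,0,42]))))
b=np.r_[np.arange(-60,-42,2),np.arange(42,60,2)]
print("base x z12, at y=70",list(zip(b,prof(b,lambda s,o:F+s*ex+(70+o)*ey+[0,0,12]))))
b=np.r_[np.arange(-128,-110,2),np.arange(110,130,2)]
print("base y z12",list(zip(b,prof(b,lambda s,o:F+s*ey+(25+o)*ex+[0,0,12]))))
```

```text
x z42 [(np.int64(-46), np.int64(151)), (np.int64(-44), np.int64(151)), (np.int64(-42), np.int64(151)), (np.int64(-40), np.int64(149)), (np.int64(-38), np.int64(138)), (np.int64(-36), np.int64(107)), (np.int64(-34), np.int64(54)), (np.int64(-32), np.int64(34)), (np.int64(-30), np.int64(47)), (np.int64(-28), np.int64(72)), (np.int64(-26), np.int64(76)), (np.int64(-24), np.int64(74)), (np.int64(-22), np.int64(74)), (np.int64(-20), np.int64(74)), (np.int64(-18), np.int64(76)), (np.int64(-16), np.int64(85)), (np.int64(-14), np.int64(92)), (np.int64(-12), np.int64(93)), (np.int64(-10), np.int64(92)), (np.int64(-8), np.int64(93)), (np.int64(-6), np.int64(93)), (np.int64(-4), np.int64(92)), (np.int64(-2), np.int64(93)), (np.int64(0), np.int64(92)), (np.int64(2), np.int64(93)), (np.int64(4), np.int64(94)), (np.int64(6), np.int64(92)), (np.int64(8), np.int64(92)), (np.int64(10), np.int64(92)), (np.int64(12), np.int64(92)), (np.int64(14), np.int64(92)), (np.int64(16), np.int64(88)), (np.int64(18), np.int64(79)), (np.int64(20), np.int64(71)), (np.int64(22), np.int64(70)), (np.int64(24), np.int64
[... 2505 characters left out ...]
64(134)), (np.int64(56), np.int64(135)), (np.int64(58), np.int64(135))]
base y z12 [(np.int64(-128), np.int64(132)), (np.int64(-126), np.int64(132)), (np.int64(-124), np.int64(131)), (np.int64(-122), np.int64(121)), (np.int64(-120), np.int64(133)), (np.int64(-118), np.int64(146)), (np.int64(-116), np.int64(150)), (np.int64(-114), np.int64(150)), (np.int64(-112), np.int64(149)), (np.int64(110), np.int64(147)), (np.int64(112), np.int64(147)), (np.int64(114), np.int64(150)), (np.int64(116), np.int64(151)), (np.int64(118), np.int64(124)), (np.int64(120), np.int64(108)), (np.int64(122), np.int64(114)), (np.int64(124), np.int64(132)), (np.int64(126), np.int64(137)), (np.int64(128), np.int64(135))]
```

The top plate measures flush, with its centre at about (0.4, 0.1). The lower plates may still stick out about 2–3 mm on the near side, because the push ended in stick-slip with a strong vertical drag. I'll tap again and relieve the vertical load.

```bash
python3 -c "
from h import *
go(548.5,-198,14,-84.4)"
python3 -m pendant '{"grip":[-1,-1,-1,-1,-1,-1,-1,-1,-1,-1,-1],"linear":[[27,0,0],[30,0,0],[27,0,0],[0,0,20],[0,0,25],[0,0,25],[0,0,12],[0,0,2],[0,0,0],[0,0,0],[0,0,0]],"angular":[[0,0,0],[0,0,0],[0,0,0],[0,0,0],[0,0,0],[0,0,0],[0,0,0],[0,0,0],[0,0,0],[0,0,0],[0,0,0]]}'
python3 -c "
from h import *
go(548.5,-198,14,-84.4)"
```

```text
yaw now -84.5 q6 1.03 turn az -0.001 then [85.8  0.1 90.4] at [ 463.  -206.3  104.3] w 0.6 t 49.1 F [-0.2  0.2  1.2]
t: 50.05
ee_pos: [546.5, -198.2, 21.2]
orientation: [3.137, 0.152, 0.003]
ft_force: [-0.4, 0.0, -0.5]
width: 0.7
grasp_force: 0.0
yaw now -84.5 q6 1.11 turn az -0.001 then [ 2.  -0.   7.2] at [ 546.5 -198.2   21.2] w 0.7 t 50.0 F [-0.4  0.  -0.5]
```

```bash
python3 -m pendant '{"grip":[-1,-1,-1,-1,-1,-1,-1],"linear":[[0,0,4],[0,0,2.5],[0,0,0],[0,0,0],[2,0,0],[2,0,0],[0,0,0]],"angular":[[0,0,0],[0,0,0],[0,0,0],[0,0,0],[0,0,0],[0,0,0],[0,0,0]]}' | egrep 'ee_pos|ft_f'
for i in 1 2 3 4 5; do
python3 -m pendant '{"grip":[-1,-1,-1],"linear":[[1,0,-0.1],[1,0,-0.1],[0,0,0]],"angular":[[0,0,0],[0,0,0],[0,0,0]]}' | egrep 'ee_pos|ft_f'; done
```

```text
ee_pos: [550.0, -197.5, 13.7]
ft_force: [0.2, -1.0, -0.7]
ee_pos: [551.6, -197.2, 13.7]
ft_force: [0.4, 0.3, 0.1]
ee_pos: [553.6, -197.0, 13.9]
ft_force: [-0.7, -0.6, -0.1]
ee_pos: [555.6, -196.8, 14.1]
ft_force: [-0.1, -0.0, -0.9]
ee_pos: [557.6, -196.7, 14.3]
ft_force: [-0.4, -0.5, -0.0]
ee_pos: [559.3, -196.4, 14.5]
ft_force: [-0.5, 0.1, -0.3]
```

```bash
for i in 1 2 3 4 5 6; do
python3 -m pendant '{"grip":[-1,-1,-1],"linear":[[1,0,-0.3],[0,0,0],[0,0,0]],"angular":[[0,0,0],[0,0,0],[0,0,0]]}' | egrep 'ee_pos|ft_f'; done
```

```text
ee_pos: [559.5, -196.3, 14.5]
ft_force: [-3.5, -2.0, -0.6]
ee_pos: [559.6, -196.2, 14.5]
ft_force: [-5.2, -3.7, -1.3]
ee_pos: [560.0, -196.0, 14.6]
ft_force: [-6.8, -2.8, -1.1]
ee_pos: [560.5, -195.7, 14.6]
ft_force: [-7.0, -3.5, -2.0]
ee_pos: [560.6, -195.7, 14.6]
ft_force: [-10.2, -4.9, -2.3]
ee_pos: [560.7, -195.6, 14.6]
ft_force: [-11.5, -5.6, -2.6]
```

```bash
for i in 1 2 3 4 5 6; do
python3 -m pendant '{"grip":[-1,-1,-1],"linear":[[1.5,0,-0.2],[0,0,0],[0,0,0]],"angular":[[0,0,0],[0,0,0],[0,0,0]]}' | egrep 'ee_pos|ft_f'; done
```

```text
ee_pos: [560.7, -195.6, 14.6]
ft_force: [-15.9, -8.1, -0.7]
ee_pos: [560.8, -195.6, 14.7]
ft_force: [-20.2, -10.4, 2.8]
ee_pos: [560.8, -195.5, 14.7]
ft_force: [-24.9, -12.1, 5.0]
ee_pos: [560.9, -195.4, 14.7]
ft_force: [-28.7, -13.6, 8.2]
ee_pos: [560.9, -195.4, 14.7]
ft_force: [-33.3, -16.4, 10.0]
ee_pos: [561.0, -195.3, 14.7]
ft_force: [-37.7, -16.5, 12.1]
```

Rigid at x = 561, so the stack is against the side stops. I repeat the y tap, since friction may have shifted it.

```bash
python3 -m pendant '{"grip":[-1,-1,-1,-1,-1,-1,-1,-1,-1,-1],"linear":[[-10,0,0],[-12,0,0],[0,0,-30],[0,0,-30],[0,0,-30],[0,0,0],[0,0,0],[0,0,0],[0,0,0],[0,0,0]],"angular":[[0,0,0],[0,0,0],[0,0,0],[0,0,0],[0,0,0],[0,0,-0.121],[0,0,-0.121],[0,0,-0.121],[0,0,-0.121],[0,0,-0.121]]}'>/dev/null
python3 -m pendant '{"grip":[-1,-1,-1,-1,-1,-1,-1,-1,-1,-1],"linear":[[0,0,0],[0,0,0],[0,0,0],[0,0,0],[0,0,0],[0,0,0],[0,0,0],[0,0,0],[0,0,0],[0,0,0]],"angular":[[0,0,-0.121],[0,0,-0.121],[0,0,-0.121],[0,0,-0.121],[0,0,-0.121],[0,0,-0.121],[0,0,-0.121],[0,0,-0.118],[0,0,0],[0,0,0]]}'>/dev/null
python3 - <<'E'
from h import *
from scipy.ndimage import map_coordinates
go(594.5,-122,14,5.6)
I=ctrl.get_image("top");cv2.imwrite("pics/top8.png",I[:,:,::-1])
im=I.astype(float).mean(2)
a=np.radians(5.6); ex=np.array([np.cos(a),np.sin(a),0]); ey=np.array([-np.sin(a),np.cos(a),0]); F=np.array([603.4,-195.2,0])
def prof(rng,fun):
    out=[]
    for s in rng:
        q=proj("top",np.array([fun(s,o) for o in (-12,-8,-4,0,4,8,12)])); out.append(int(map_coordinates(im,[q[:,1],q[:,0]],order=1).mean()))
    return out
for k in(-25,0,25): print("x",k,prof(range(-40,-24),lambda s,o:F+s*ex+(k+o)*ey+[0,0,42]),prof(range(26,36),lambda s,o:F+s*ex+(k+o)*ey+[0,0,42]))
for k in(-15,10): print("y",k,prof(range(-50,-38),lambda s,o:F+s*ey+(k+o)*ex+[0,0,42]),prof(range(40,56),lambda s,o:F+s*ey+(k+o)*ex+[0,0,42]))
E
```

```text
yaw now 5.3 q6 -0.46 turn az -0.005 then [70.7 48.6 93.8] at [ 552.9 -197.1  107.7] w 0.4 t 56.5 F [-0.5  0.4  0.5]
x -25 [84, 87, 89, 91, 92, 94, 96, 98, 100, 102, 104, 106, 107, 107, 109, 111] [123, 121, 119, 116, 115, 112, 110, 108, 107, 107]
x 0 [64, 67, 71, 75, 78, 81, 84, 87, 89, 92, 93, 93, 93, 94, 94, 95] [77, 76, 75, 72, 70, 70, 69, 70, 70, 71]
x 25 [82, 81, 80, 80, 79, 78, 76, 75, 74, 72, 70, 69, 69, 69, 68, 66] [30, 30, 30, 30, 31, 34, 43, 51, 55, 59]
y -15 [135, 134, 134, 134, 134, 134, 133, 133, 132, 131, 130, 130] [34, 34, 34, 34, 31, 26, 24, 26, 34, 47, 60, 70, 76, 80, 81, 81]
y 10 [142, 142, 142, 142, 142, 142, 142, 142, 143, 143, 144, 144] [33, 34, 34, 33, 29, 23, 21, 28, 42, 56, 68, 76, 80, 82, 82, 82]
```

```bash
python3 -m pendant '{"grip":[-1,-1,-1,-1,-1,-1,-1,-1,-1,-1,-1],"linear":[[20,13,0],[30,20,0],[21,14,0],[0,0,0],[0,0,20],[0,0,25],[0,0,25],[0,0,12],[0,0,2],[0,0,0],[0,0,0]],"angular":[[0,0,-0.005],[0,0,0],[0,0,0],[0,0,0],[0,0,0],[0,0,0],[0,0,0],[0,0,0],[0,0,0],[0,0,0],[0,0,0]]}'>/dev/null
python3 -c "
from h import *
go(595,-122,14.5,5.6)"
```

```text
yaw now 5.7 q6 -0.32 turn az 0.002 then [-0.   2.3  9.9] at [ 592.7 -122.2   24.4] w 0.8 t 57.5 F [-0.3 -0.   1.4]
```

```bash
python3 -m pendant '{"grip":[-1,-1,-1,-1,-1,-1,-1,-1,-1,-1],"linear":[[0,1,5],[0,0,3.5],[0,0,0],[0,0,0],[-2.5,0,0],[-2.5,0,0],[-2.5,0,0],[-2.5,0,0],[-1,0,0],[0,0,0]],"angular":[[0,0,0],[0,0,0],[0,0,0],[0,0,0],[0,0,0],[0,0,0],[0,0,0],[0,0,0],[0,0,0],[0,0,0]]}' | egrep 'ee_pos|ft_f'
for i in 1 2 3 4 5 6; do
python3 -m pendant '{"grip":[-1,-1,-1],"linear":[[-1,0,-0.1],[0,0,0],[0,0,0]],"angular":[[0,0,0],[0,0,0],[0,0,0]]}' | egrep 'ee_pos|ft_f'; done
```

```text
ee_pos: [594.2, -133.0, 15.0]
ft_force: [-0.6, 1.6, -0.0]
ee_pos: [594.2, -133.6, 15.1]
ft_force: [0.2, -0.4, 0.2]
ee_pos: [594.4, -134.6, 15.2]
ft_force: [0.3, -0.6, 0.2]
ee_pos: [594.5, -135.7, 15.3]
ft_force: [-0.2, 0.2, -0.4]
ee_pos: [594.4, -136.3, 15.3]
ft_force: [0.4, 4.3, 0.8]
ee_pos: [594.2, -136.7, 15.3]
ft_force: [0.4, 6.0, 1.1]
ee_pos: [594.1, -137.1, 15.3]
ft_force: [-0.5, 9.3, 1.2]
```

```bash
for i in 1 2 3 4 5; do
python3 -m pendant '{"grip":[-1,-1,-1],"linear":[[-1.3,0,-0.1],[0,0,0],[0,0,0]],"angular":[[0,0,0],[0,0,0],[0,0,0]]}' | egrep 'ee_pos|ft_f'; done
```

```text
ee_pos: [593.9, -137.6, 15.3]
ft_force: [-0.2, 13.2, 1.3]
ee_pos: [593.7, -137.8, 15.3]
ft_force: [-0.5, 18.6, 1.5]
ee_pos: [593.6, -138.0, 15.3]
ft_force: [-0.3, 24.3, 3.4]
ee_pos: [593.6, -138.0, 15.4]
ft_force: [-0.6, 31.6, 2.7]
ee_pos: [593.5, -138.1, 15.4]
ft_force: [0.5, 37.4, 4.1]
```

```bash
python3 -m pendant '{"grip":[-1,-1,-1,-1,-1,-1,-1,-1,-1,-1,-1,-1],"linear":[[8,0,0],[8,0,0],[6,0,0],[0,0,-30],[0,0,-30],[0,0,-30],[25,0,0],[36,0,0],[36,0,0],[36,0,0],[36,0,0],[20,0,0]],"angular":[[0,0,0],[0,0,0],[0,0,0],[0,0,0],[0,0,0],[0,0,0],[0,0,0],[0,0,0],[0,0,0],[0,0,0],[0,0,0],[0,0,0]]}'>/dev/null
cat > prof.py <<'E'
from h import *
from scipy.ndimage import map_coordinates
def run(tag):
    J=ctrl.get_image("scene");cv2.imwrite(f"pics/scene{tag}.png",J[:,:,::-1])
    I=ctrl.get_image("top");cv2.imwrite(f"pics/top{tag}.png",I[:,:,::-1])
    a=np.radians(5.6); ex=np.array([np.cos(a),np.sin(a),0]); ey=np.array([-np.sin(a),np.cos(a),0]); F=np.array([603.4,-195.2,0]); im=I.astype(float).mean(2)
    def prof(rng,fun):
        return [int(map_coordinates(im,[q[:,1],q[:,0]],order=1).mean()) for q in (proj("top",np.array([fun(s,o) for o in (-8,-4,0,4,8)])) for s in rng)]
    for k in(-25,0,25): print("x",k,prof(range(-40,-24),lambda s,o:F+s*ex+(k+o)*ey+[0,0,42]),prof(range(26,36),lambda s,o:F+s*ex+(k+o)*ey+[0,0,42]))
    for k in(-15,0,15): print("y",k,prof(range(-50,-38),lambda s,o:F+s*ey+(k+o)*ex+[0,0,42]),prof(range(40,56),lambda s,o:F+s*ey+(k+o)*ex+[0,0,42]))
    a=cv2.resize(I[220:285,345:445],(500,325),interpolation=cv2.INTER_CUBIC); b=cv2.resize(J[235:295,200:300],(450,270),interpolation=cv2.INTER_CUBIC)
    b=cv2.copyMakeBorder(b,0,0,0,50,cv2.BORDER_CONSTANT); cv2.imwrite(f"pics/c{tag}.png",np.vstack([a,b])[:,:,::-1])
E
python3 -c "
from prof import *
go(469,-205,60,5.6); run(9)"
```

```text
yaw now 5.8 q6 -0.01 turn az 0.004 then [-260.8 -130.9   46.3] at [573.8  67.3 106.4] w 0.3 t 62.1 F [0.5 0.1 0.6]
x -25 [144, 140, 134, 127, 115, 88, 57, 35, 30, 30, 41, 54, 67, 72, 72, 70] [70, 70, 71, 70, 62, 52, 51, 59, 65, 69]
x 0 [147, 145, 141, 135, 123, 109, 88, 60, 34, 27, 38, 52, 64, 71, 74, 73] [69, 71, 74, 83, 96, 111, 128, 141, 150, 149]
x 25 [144, 138, 131, 127, 123, 114, 83, 43, 20, 26, 38, 52, 63, 73, 74, 73] [68, 67, 68, 63, 58, 63, 84, 101, 108, 115]
y -15 [118, 111, 98, 87, 76, 70, 67, 68, 68, 68, 70, 70] [74, 74, 69, 61, 48, 34, 32, 54, 84, 112, 130, 143, 148, 149, 149, 148]
y 0 [145, 143, 139, 127, 113, 98, 86, 75, 69, 68, 69, 69] [74, 76, 73, 62, 50, 42, 36, 38, 59, 87, 113, 129, 141, 147, 148, 148]
y 15 [92, 83, 75, 65, 65, 68, 70, 68, 70, 70, 69, 68] [72, 74, 72, 66, 55, 45, 40, 45, 54, 73, 97, 120, 134, 144, 149, 149]
```

View pics/c9.png

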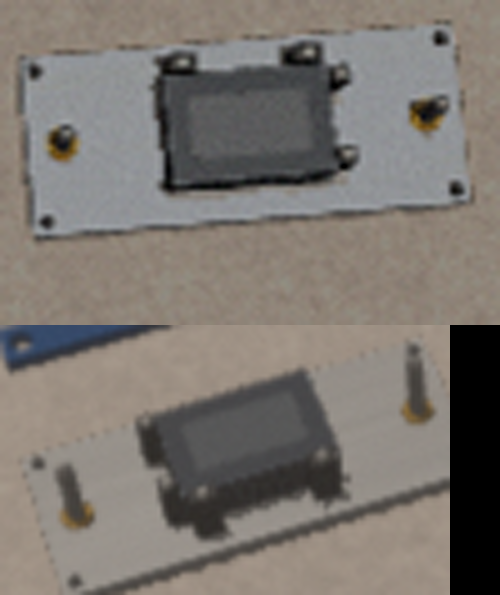

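The top plate is flush at both sets of stops. The near band at the right end, around (330,182), is slightly wider. To be safe I do one more x tap right of centre, biased toward the end stops.

```bash
python3 -m pendant '{"grip":[-1,-1,-1,-1,-1,-1,-1],"linear":[[0,0,0],[0,0,0],[0,0,0],[0,0,0],[0,0,0],[0,0,0],[0,0,0]],"angular":[[0,0,0.121],[0,0,0.121],[0,0,0.121],[0,0,0.121],[0,0,0.121],[0,0,0.121],[0,0,0.121]]}'>/dev/null
python3 -m pendant '{"grip":[-1,-1,-1,-1,-1,-1,-1,-1],"linear":[[0,0,0],[0,0,0],[0,0,0],[0,0,0],[0,0,0],[0,0,0],[0,0,0],[0,0,0]],"angular":[[0,0,0.121],[0,0,0.121],[0,0,0.121],[0,0,0.121],[0,0,0.121],[0,0,0.12],[0,0,0],[0,0,0]]}'>/dev/null
python3 -c "
from h import *
go(550,-213,14,-84.4)"
```

```text
yaw now -84.1 q6 1.56 turn az 0.005 then [-51.3 272.9  92.2] at [574.4  63.7 106.2] w 0.4 t 63.5 F [-0.4 -0.5  0.6]
```

```bash
python3 -m pendant '{"grip":[-1,-1,-1,-1,-1,-1,-1,-1,-1,-1,-1],"linear":[[-4,20,0],[-6.5,34,0],[-6.5,34,0],[-6.5,34,0],[-6.5,34,0],[-6.5,34,0],[-6.5,34,0],[-5.5,30,0],[-3,19,0],[0,0,0],[0,0,0]],"angular":[[0,0,0.005],[0,0,0],[0,0,0],[0,0,0],[0,0,0],[0,0,0],[0,0,0],[0,0,0],[0,0,0],[0,0,0],[0,0,0]]}'>/dev/null
python3 -m pendant '{"grip":[-1,-1,-1,-1,-1,-1,-1,-1],"linear":[[0,0,20],[0,0,25],[0,0,25],[0,0,12],[0,0,2],[0,0,0],[0,0,0],[0,0,0]],"angular":[[0,0,0],[0,0,0],[0,0,0],[0,0,0],[0,0,0],[0,0,0],[0,0,0],[0,0,0]]}'>/dev/null
python3 -c "
from h import *
go(550,-213,14,-84.4)"
```

```text
yaw now -84.5 q6 1.09 turn az -0.002 then [0.  1.1 9.4] at [ 549.8 -211.9   23.4] w 0.2 t 65.0 F [ 0.4  0.4 -0.1]
```

```bash
python3 -m pendant '{"grip":[-1,-1,-1,-1,-1,-1,-1,-1],"linear":[[0,0,5],[0,0,3],[0,0,0],[0,0,0],[3,0,0],[3,0,0],[3,0,0],[0,0,0]],"angular":[[0,0,0],[0,0,0],[0,0,0],[0,0,0],[0,0,0],[0,0,0],[0,0,0],[0,0,0]]}' | egrep 'ee_pos|ft_f'
for i in 1 2 3 4 5; do
python3 -m pendant '{"grip":[-1,-1,-1],"linear":[[1,0.2,-0.1],[0,0,0],[0,0,0]],"angular":[[0,0,0],[0,0,0],[0,0,0]]}' | egrep 'ee_pos|ft_f'; done
```

```text
ee_pos: [558.8, -211.1, 14.3]
ft_force: [-0.0, 0.9, 0.2]
ee_pos: [558.7, -211.0, 14.1]
ft_force: [0.2, 0.4, 0.2]
ee_pos: [559.8, -211.2, 14.3]
ft_force: [-0.2, -0.1, -0.9]
ee_pos: [560.9, -211.3, 14.4]
ft_force: [0.1, 0.3, -0.0]
ee_pos: [561.4, -211.3, 14.4]
ft_force: [-1.9, -0.4, 0.7]
ee_pos: [561.5, -211.3, 14.4]
ft_force: [-4.6, -0.6, 1.9]
```

```bash
for i in 1 2 3 4 5; do
python3 -m pendant '{"grip":[-1,-1,-1],"linear":[[1.5,0.8,-0.3],[0,0,0],[0,0,0]],"angular":[[0,0,0],[0,0,0],[0,0,0]]}' | egrep 'ee_pos|ft_f'; done
```

```text
ee_pos: [561.5, -211.3, 14.4]
ft_force: [-9.5, 0.7, 6.0]
ee_pos: [561.7, -211.3, 14.4]
ft_force: [-12.2, 3.1, 8.5]
ee_pos: [562.4, -211.7, 14.4]
ft_force: [-13.8, 3.0, 8.4]
ee_pos: [562.4, -211.8, 14.4]
ft_force: [-17.7, 4.9, 10.1]
ee_pos: [562.4, -211.8, 14.4]
ft_force: [-21.1, 6.1, 13.7]
```

```bash
for i in 1 2 3 4; do
python3 -m pendant '{"grip":[-1,-1,-1],"linear":[[1.5,0.6,-0.3],[0,0,0],[0,0,0]],"angular":[[0,0,0],[0,0,0],[0,0,0]]}' | egrep 'ee_pos|ft_f'; done
```

```text
ee_pos: [562.5, -211.9, 14.4]
ft_force: [-24.8, 6.6, 14.6]
ee_pos: [563.1, -212.0, 14.4]
ft_force: [-27.5, 6.3, 15.3]
ee_pos: [563.1, -212.0, 14.4]
ft_force: [-31.3, 6.9, 18.4]
ee_pos: [563.0, -212.0, 14.4]
ft_force: [-35.9, 7.6, 20.4]
```

```bash
for i in 1 2 3; do
python3 -m pendant '{"grip":[-1,-1,-1],"linear":[[1.8,0.6,-0.6],[0,0,0],[0,0,0]],"angular":[[0,0,0],[0,0,0],[0,0,0]]}' | egrep 'ee_pos|ft_f'; done
python3 -m pendant '{"grip":[-1,-1,-1,-1,-1,-1,-1],"linear":[[-10,-8,0],[-10,-8,0],[-2,-8,1.5],[0,-9,1.5],[0,0,0],[0,0,0],[0,0,0]],"angular":[[0,0,0],[0,0,0],[0,0,0],[0,0,0],[0,0,0],[0,0,0],[0,0,0]]}'
python3 -c "
from h import *
go(553,-178,14,-84.4)"
```

```text
ee_pos: [563.0, -212.0, 14.5]
ft_force: [-39.8, 7.9, 20.0]
ee_pos: [563.0, -212.0, 14.5]
ft_force: [-44.5, 8.3, 19.9]
ee_pos: [563.0, -211.9, 14.6]
ft_force: [-48.7, 9.0, 20.9]
t: 70.53
ee_pos: [558.6, -187.1, 16.3]
orientation: [3.137, 0.15, 0.002]
ft_force: [0.0, -0.8, 1.6]
width: 0.4
grasp_force: 0.0
yaw now -84.5 q6 1.13 turn az -0.002 then [-4.7 -9.6  2.3] at [ 558.6 -187.1   16.3] w 0.4 t 70.5 F [ 0.  -0.8  1.6]
```

```bash
python3 -m pendant '{"grip":[-1,-1,-1,-1,-1,-1,-1,-1,-1],"linear":[[-4,-3,0],[0,-7,1],[0,0,1],[0,0,0],[0,0,0],[2,0,0],[2,0,0],[0,0,0],[0,0,0]],"angular":[[0,0,0],[0,0,0],[0,0,0],[0,0,0],[0,0,0],[0,0,0],[0,0,0],[0,0,0],[0,0,0]]}' | egrep 'ee_pos|ft_f'
for i in 1 2 3 4 5 6; do
python3 -m pendant '{"grip":[-1,-1,-1],"linear":[[1.2,0.4,-0.2],[0,0,0],[0,0,0]],"angular":[[0,0,0],[0,0,0],[0,0,0]]}' | egrep 'ee_pos|ft_f'; done
```

```text
ee_pos: [556.7, -177.2, 14.1]
ft_force: [0.2, 0.0, 0.1]
ee_pos: [557.8, -177.5, 14.3]
ft_force: [-0.1, 0.5, -0.2]
ee_pos: [559.0, -177.7, 14.5]
ft_force: [0.2, 0.5, -0.1]
ee_pos: [559.3, -177.8, 14.4]
ft_force: [-3.0, 0.7, 1.0]
ee_pos: [559.4, -177.8, 14.4]
ft_force: [-6.8, 0.1, 2.6]
ee_pos: [559.5, -177.8, 14.4]
ft_force: [-9.0, 1.5, 4.9]
ee_pos: [559.6, -177.8, 14.4]
ft_force: [-12.0, 1.9, 7.3]
```

```bash
for i in 1 2 3 4 5; do
python3 -m pendant '{"grip":[-1,-1,-1],"linear":[[1.8,0.7,-0.4],[0,0,0],[0,0,0]],"angular":[[0,0,0],[0,0,0],[0,0,0]]}' | egrep 'ee_pos|ft_f'; done
```

```text
ee_pos: [559.9, -177.8, 14.4]
ft_force: [-15.8, 1.7, 7.5]
ee_pos: [559.9, -177.8, 14.4]
ft_force: [-18.8, 3.0, 10.0]
ee_pos: [559.9, -177.8, 14.4]
ft_force: [-24.5, 4.7, 12.2]
ee_pos: [559.8, -177.8, 14.5]
ft_force: [-28.3, 5.0, 15.3]
ee_pos: [559.8, -177.8, 14.5]
ft_force: [-34.6, 5.7, 17.8]
```

Rigid at 559.8 against 559.7 predicted, so the stack is square and flush on the side stops. I go back to the bar.

```bash
python3 -m pendant '{"grip":[-1,-1,-1,-1,-1,-1,-1,-1,-1,-1],"linear":[[-12,-1,0],[-15,0,0],[0,0,-30],[0,0,-35],[0,0,-35],[0,0,0],[0,0,0],[0,0,0],[0,0,0],[0,0,0]],"angular":[[0,0,0],[0,0,0],[0,0,0],[0,0,0],[0,0,0],[0,0,-0.121],[0,0,-0.121],[0,0,-0.121],[0,0,-0.121],[0,0,-0.121]]}'>/dev/null
python3 -m pendant '{"grip":[-1,-1,-1,-1,-1,-1,-1,-1,-1,-1],"linear":[[0,0,0],[0,0,0],[0,0,0],[0,0,0],[0,0,0],[0,0,0],[0,0,0],[0,0,0],[0,0,0],[0,0,0]],"angular":[[0,0,-0.121],[0,0,-0.121],[0,0,-0.121],[0,0,-0.121],[0,0,-0.121],[0,0,-0.121],[0,0,-0.121],[0,0,-0.118],[0,0,0],[0,0,0]]}'>/dev/null
python3 -c "
from h import *
go(469.4,-204.9,110,5.6)"
```

```text
yaw now 5.2 q6 -0.43 turn az -0.007 then [-14.1 -79.    7.4] at [ 546.7 -183.1  117.5] w 0.5 t 75.7 F [ 0.3  0.8 -0.5]
```

```bash
python3 -m pendant '{"grip":[0,0,0,0,0,0,0,0,0],"linear":[[-3,-18,0],[-5,-30,0],[-4,-23,0],[-2,-8,0],[0,0,0],[0,0,0],[0,0,0],[0,0,0],[0,0,0]],"angular":[[0,0,-0.007],[0,0,0],[0,0,0],[0,0,0],[0,0,0],[0,0,0],[0,0,0],[0,0,0],[0,0,0]]}'>/dev/null
python3 -c "
from prof import *
go(469.4,-204.9,20.5,5.6); run(10)"
```

```text
yaw now 5.8 q6 -0.54 turn az 0.004 then [-0.1 -0.7 96.8] at [ 470.  -204.7  117.3] w 44.1 t 76.5 F [-0.4  0.3 -0.7]
x -25 [69, 68, 70, 72, 73, 70, 66, 61, 58, 55, 51, 47, 43, 41, 40, 44] [69, 68, 70, 70, 61, 52, 52, 60, 66, 71]
x 0 [27, 30, 33, 36, 32, 29, 27, 29, 31, 31, 30, 28, 27, 27, 26, 26] [67, 69, 72, 79, 90, 103, 121, 139, 152, 153]
x 25 [69, 62, 53, 49, 49, 47, 40, 29, 21, 17, 16, 20, 28, 34, 34, 32] [70, 69, 71, 69, 67, 72, 90, 106, 112, 119]
y -15 [122, 116, 108, 99, 86, 80, 80, 80, 75, 71, 70, 69] [67, 69, 69, 67, 58, 49, 45, 49, 54, 68, 89, 112, 127, 138, 144, 145]
y 0 [148, 149, 148, 140, 125, 111, 98, 85, 75, 72, 72, 71] [72, 73, 74, 74, 72, 63, 56, 51, 54, 59, 72, 95, 118, 133, 143, 151]
y 15 [94, 86, 78, 68, 64, 64, 66, 68, 71, 73, 72, 72] [73, 73, 74, 72, 65, 56, 49, 48, 49, 57, 68, 82, 103, 123, 137, 144]
```

View pics/c10.png

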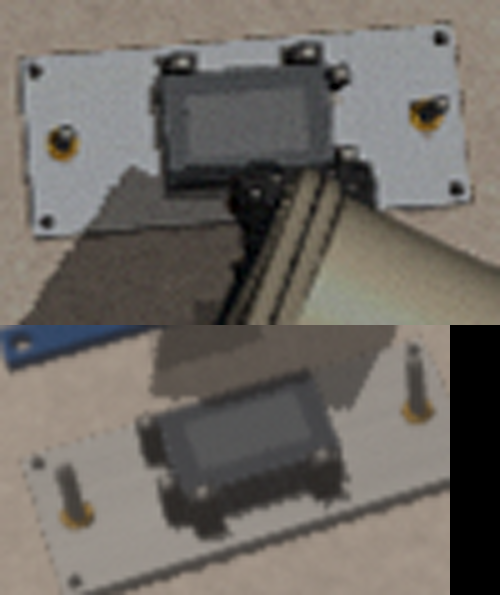

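Compared with the last picture, the stack has crept about 1–1.5 mm toward +y. My sideways retreat dragged it. I repeat the y tap, then retreat straight.

```bash
python3 -c "
from h import *
go(597,-120,14.5,5.6)"
python3 -m pendant '{"grip":[-1,-1,-1,-1,-1,-1,-1,-1],"linear":[[16,24,0],[22,36,0],[22,36,0],[12,26,0],[0,12,0],[0,0,0],[0,0,0],[0,0,0]],"angular":[[0,0,0],[0,0,0],[0,0,0],[0,0,0],[0,0,0],[0,0,0],[0,0,0],[0,0,0]]}'
python3 -c "
from h import *
go(597,-120,14.5,5.6)"
```

```text
yaw now 5.8 q6 -0.54 turn az 0.004 then [ 71.8 135.1 102.7] at [ 469.6 -204.6  117.2] w 44.2 t 76.5 F [ 0.1 -0.7  0. ]
t: 77.22
ee_pos: [592.9, -120.5, 116.8]
orientation: [-2.106, -2.329, 0.001]
ft_force: [-0.2, -0.8, 0.2]
width: 0.5
grasp_force: 0.0
yaw now 5.8 q6 -0.32 turn az 0.003 then [  0.    4.3 102.3] at [ 592.9 -120.5  116.8] w 0.5 t 77.2 F [-0.2 -0.8  0.2]
```

```bash
python3 -m pendant '{"grip":[-1,-1,-1,-1,-1,-1,-1,-1,-1,-1],"linear":[[0,3,20],[0,0,25],[0,0,25],[0,0,18],[0,0,6],[0,0,0],[0,0,0],[0,0,0],[0,0,0],[0,0,0]],"angular":[[0,0,0.003],[0,0,0],[0,0,0],[0,0,0],[0,0,0],[0,0,0],[0,0,0],[0,0,0],[0,0,0],[0,0,0]]}'>/dev/null
python3 -c "
from h import *
go(597,-120,14.5,5.6)"
```

```text
yaw now 5.6 q6 -0.32 turn az 0.000 then [ 0.3 -0.9 10. ] at [ 597.9 -120.2   24.5] w 1.0 t 78.0 F [ 0.3 -0.1  0.1]
```

```bash
python3 -m pendant '{"grip":[-1,-1,-1,-1,-1,-1,-1,-1,-1,-1],"linear":[[0,0,5],[0,0,4],[0,0,0],[-2.5,0,0],[-2.5,0,0],[-2.5,0,0],[-2.5,0,0],[-2,0,0],[0,0,0],[0,0,0]],"angular":[[0,0,0],[0,0,0],[0,0,0],[0,0,0],[0,0,0],[0,0,0],[0,0,0],[0,0,0],[0,0,0],[0,0,0]]}' | egrep 'ee_pos|ft_f'
for i in 1 2 3 4 5 6 7; do
python3 -m pendant '{"grip":[-1,-1,-1],"linear":[[-1.2,0.1,-0.1],[0,0,0],[0,0,0]],"angular":[[0,0,0],[0,0,0],[0,0,0]]}' | egrep 'ee_pos|ft_f'; done
```

```text
ee_pos: [598.4, -132.1, 14.3]
ft_force: [0.1, -0.6, -0.4]
ee_pos: [598.6, -133.1, 14.4]
ft_force: [0.0, -0.3, 0.2]
ee_pos: [598.8, -134.3, 14.5]
ft_force: [-0.6, -0.4, 0.2]
ee_pos: [599.0, -135.6, 14.6]
ft_force: [0.2, 0.3, 0.1]
ee_pos: [599.1, -136.7, 14.6]
ft_force: [-0.3, -0.9, 0.0]
ee_pos: [599.2, -137.4, 14.7]
ft_force: [-1.6, 3.6, 0.7]
ee_pos: [599.1, -137.5, 14.7]
ft_force: [0.2, 9.7, 0.5]
ee_pos: [599.2, -137.6, 14.7]
ft_force: [1.1, 14.9, 2.4]
```

```bash
for i in 1 2 3; do
python3 -m pendant '{"grip":[-1,-1,-1],"linear":[[-1.5,0.1,-0.2],[0,0,0],[0,0,0]],"angular":[[0,0,0],[0,0,0],[0,0,0]]}' | egrep 'ee_pos|ft_f'; done
python3 -m pendant '{"grip":[-1,-1,-1,-1,-1,-1,-1,-1,-1,-1,-1,-1],"linear":[[8,0,0],[8,0,0],[6,0,0],[0,0,-30],[0,0,-30],[0,0,-30],[25,0,0],[36,0,0],[36,0,0],[36,0,0],[36,0,0],[20,0,0]],"angular":[[0,0,0],[0,0,0],[0,0,0],[0,0,0],[0,0,0],[0,0,0],[0,0,0],[0,0,0],[0,0,0],[0,0,0],[0,0,0],[0,0,0]]}'>/dev/null
python3 - <<'E'
from prof import *
go(469,-205,60,5.6); run(11)
g=[cv2.imread(f"pics/top{k}.png",0).astype(np.float32) for k in (7,9,10,11)]
for nm,(x0,y0,x1,y1) in dict(leftpin=(346,225,370,262),plate=(372,228,414,262),right=(420,222,445,262),topplate_int=(376,238,410,256)).items():
    print(nm,[tuple(np.round(cv2.phaseCorrelate(g[1][y0:y1,x0:x1],h[y0:y1,x0:x1])[0],2)) for h in g])
E
```

```text
ee_pos: [599.1, -137.7, 14.7]
ft_force: [0.3, 22.9, 0.9]
ee_pos: [599.1, -137.8, 14.7]
ft_force: [1.0, 30.4, 1.4]
ee_pos: [599.0, -137.8, 14.8]
ft_force: [2.0, 36.4, 1.9]
yaw now 5.7 q6 -0.00 turn az 0.001 then [-260.7 -136.8   45.8] at [579.7  67.8 105.9] w 0.6 t 82.4 F [-0.2 -0.6  0.5]
x -25 [144, 141, 136, 132, 128, 123, 115, 93, 63, 37, 37, 51, 65, 71, 73, 72] [69, 69, 70, 69, 60, 52, 52, 60, 66, 70]
x 0 [147, 145, 141, 136, 129, 122, 106, 72, 37, 21, 29, 40, 54, 66, 73, 72] [68, 69, 70, 76, 87, 101, 119, 137, 149, 149]
x 25 [144, 139, 133, 128, 124, 116, 90, 57, 30, 28, 31, 44, 60, 74, 76, 74] [68, 68, 70, 68, 66, 71, 89, 104, 110, 116]
y -15 [120, 112, 98, 87, 76, 69, 65, 66, 66, 67, 69, 70] [74, 74, 69, 60, 47, 34, 33, 57, 87, 115, 132, 144, 149, 150, 149, 148]
y 0 [146, 144, 138, 125, 110, 95, 82, 73, 68, 67, 67, 68] [74, 76, 73, 61, 49, 41, 39, 45, 70, 101, 124, 136, 146, 150, 149, 148]
y 15 [92, 83, 74, 62, 60, 63, 65, 65, 68, 69, 68, 68] [73, 73, 69, 61, 49, 39, 35, 43, 58, 84, 108, 129, 139, 147, 150, 149]
leftpin [(np.float64(0.1), np.float64(-0.15)), (np.float64(0.0), np.float64(0.0)), (np.float64(-0.16), np.float64(-0.19)), (np.float64(-0.04), np.float64(0.0))]
plate [(np.float64(0.49), np.float64(-0.19)), (np.float64(0.5), np.float64(0.0)), (np.float64(0.28), np.float64(-0.15)), (np.float64(0.62), np.float64(0.07))]
right [(np.float64(0.41), np.float64(0.03)), (np.float64(0.5), np.float64(0.0)), (np.float64(0.6), np.float64(0.07)), (np.float64(0.36), np.float64(-0.0))]
topplate_int [(np.float64(0.22), np.float64(-0.11)), (np.float64(0.0), np.float64(0.0)), (np.float64(0.43), np.float64(-0.5)), (np.float64(0.21), np.float64(-0.23))]
```

All edges now measure flush: the near band is at −33.3 to −34 where −33.3 is expected, and the +y edge agrees. I fetch the bar.

```bash
python3 -m pendant '{"grip":[0,0,0,0,0,0,0,0,0,0,0,0],"linear":[[-20,-10.5,0],[-33,-17.3,0],[-33,-17.3,0],[-33,-17.3,0],[-33,-17.3,0],[-33,-17.3,0],[-33,-17.3,0],[-25,-13.2,0],[-14,-7,0],[-3.7,-2.3,0],[0,0,0],[0,0,0]],"angular":[[0,0,0],[0,0,0],[0,0,0],[0,0,0],[0,0,0],[0,0,0],[0,0,0],[0,0,0],[0,0,0],[0,0,0],[0,0,0],[0,0,0]]}'>/dev/null
python3 -c "
from h import *
go(469.4,-204.9,20.5,5.6)"
```

```text
yaw now 5.5 q6 -0.54 turn az -0.001 then [ 2.9  0.4 85.2] at [ 469.3 -207.8  105.7] w 43.9 t 83.5 F [-0.8 -0.9  0.2]
```

```bash
python3 -m pendant '{"grip":[0,0,0,0,0,0,0,0],"linear":[[2.9,0,20],[0,0,25],[0,0,20],[0,0,10],[0,0,4],[0,0,0],[0,0,0],[0,0,0]],"angular":[[0,0,0],[0,0,0],[0,0,0],[0,0,0],[0,0,0],[0,0,0],[0,0,0],[0,0,0]]}'>/dev/null
python3 -c "
from h import *
go(469.4,-204.9,20.5,5.6)"
```

```text
yaw now 5.6 q6 -0.53 turn az 0.001 then [-0.1 -0.5  7. ] at [ 469.9 -204.8   27.5] w 43.8 t 84.2 F [ 0.4  0.6 -0. ]
```

```bash
python3 -m pendant '{"grip":[0,0,0,0,0,-1,-1,-1,-1,-1,-1,-1],"linear":[[0,0,4],[0,0,2],[0,0,0],[0,0,0],[0,0,0],[0,0,0],[0,0,0],[0,0,0],[0,0,0],[0,0,0],[0,0,0],[0,0,0]],"angular":[[0,0,0],[0,0,0],[0,0,0],[0,0,0],[0,0,0],[0,0,0],[0,0,0],[0,0,0],[0,0,0],[0,0,0],[0,0,0],[0,0,0]]}'
python3 -m pendant '{"grip":[-1,-1,-1,-1,-1,-1],"linear":[[0,0,-15],[0,0,-30],[0,0,-30],[0,0,-20],[0,0,0],[0,0,0]],"angular":[[0,0,0],[0,0,0],[0,0,0],[0,0,0],[0,0,0],[0,0,0]]}'
python3 -c "
from h import *
go(603.4,-191.6,60,5.6)"
```

```text
t: 85.15
ee_pos: [469.4, -204.7, 20.6]
orientation: [2.11, 2.327, 0.0]
ft_force: [1.4, 0.8, -0.4]
width: 15.9
grasp_force: 30.0
t: 85.65
ee_pos: [469.1, -204.7, 115.8]
orientation: [2.109, 2.327, 0.0]
ft_force: [-0.1, -0.3, -4.4]
width: 16.0
grasp_force: 30.0
yaw now 5.6 q6 -0.53 turn az 0.000 then [-1.000e-01  1.349e+02  5.590e+01] at [ 469.1 -204.7  115.8] w 16.0 t 85.7 F [-0.1 -0.3 -4.4]
```

```bash
python3 -m pendant '{"grip":[-1,-1,-1,-1,-1,-1,-1,-1,-1,-1,-1],"linear":[[0,15,0],[0,25,0],[0,30,0],[0,30,0],[0,20,0],[0,11,0],[0,4,0],[0,0,0],[0,0,0],[0,0,0],[0,0,0]],"angular":[[0,0,0],[0,0,0],[0,0,0],[0,0,0],[0,0,0],[0,0,0],[0,0,0],[0,0,0],[0,0,0],[0,0,0],[0,0,0]]}'>/dev/null
python3 -c "
from h import *
go(603.4,-191.6,86,5.6)
J=ctrl.get_image('scene'); cv2.imwrite('pics/c12.png',cv2.resize(J[190:300,190:330,::-1],None,fx=5,fy=5,interpolation=cv2.INTER_CUBIC))"
```

```text
yaw now 5.6 q6 -0.42 turn az -0.000 then [-0.2  1.3 29.4] at [ 602.1 -191.6  115.4] w 15.9 t 86.6 F [-0.1  0.5 -3.9]
```

View pics/c12.png

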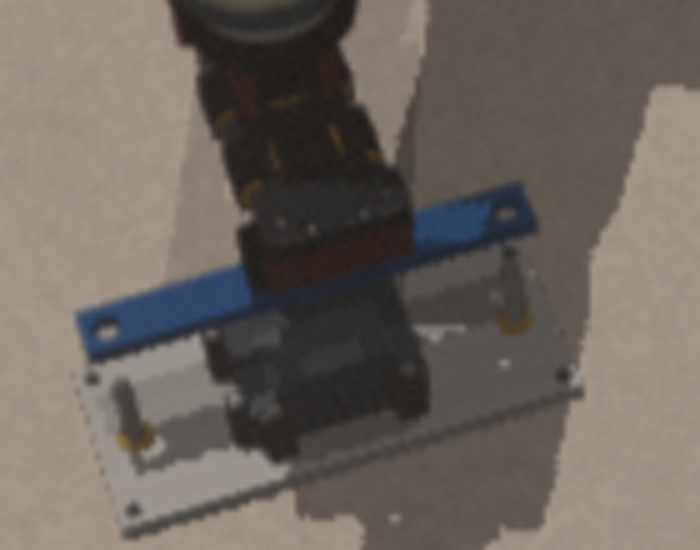

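The bar is level above the pins. The holes are at (107,330) and (507,213), and the pin tips at (122,383) and (512,253). I check the offset by casting both and then lower.

```bash
python3 -c "
from h import *
f=lambda a:np.array(a)/5+190-.4
print(cast('scene',f([[107,330],[507,213]]),105)-cast('scene',f([[121,382],[511,251]]),62))"
python3 -m pendant '{"grip":[-1,-1,-1,-1,-1,-1],"linear":[[0,1,12],[0,0,12],[0,0,4],[0,0,0],[0,0,0],[0,0,0]],"angular":[[0,0,0],[0,0,0],[0,0,0],[0,0,0],[0,0,0],[0,0,0]]}' | egrep 'ee_pos|ft_f'
python3 -m pendant '{"grip":[-1,-1,-1,-1,-1],"linear":[[0,0,2],[0,0,2],[0,0,1],[0,0,0],[0,0,0]],"angular":[[0,0,0],[0,0,0],[0,0,0],[0,0,0],[0,0,0]]}' | egrep 'ee_pos|ft_f'
```

```text
[[ 0.18404654  0.15106482 43.        ]
 [ 9.57081748 -2.39885657 43.        ]]
ee_pos: [604.5, -191.4, 87.5]
ft_force: [-0.4, 0.3, -4.2]
ee_pos: [604.4, -191.3, 82.6]
ft_force: [-0.9, -0.0, -3.9]
```

```bash
python3 -m pendant '{"grip":[-1,-1,-1],"linear":[[0,-0.8,0.5],[0,0,1],[0,0,0]],"angular":[[0,0,0],[0,0,0],[0,0,0]]}' | egrep 'ee_pos|ft_f'
for i in 1 2 3; do
python3 -m pendant '{"grip":[-1,-1,-1],"linear":[[0,0,1],[0,0,1],[0,0,0]],"angular":[[0,0,0],[0,0,0],[0,0,0]]}' | egrep 'ee_pos|ft_f'; done
python3 -c "
from h import *
go(603.4,-191.6,62.6,5.6)
print(ctrl.get_obs()['moment'])"
```

```text
ee_pos: [603.5, -191.4, 81.0]
ft_force: [0.1, 0.6, -4.4]
ee_pos: [603.5, -191.4, 78.8]
ft_force: [-0.6, -0.0, -4.3]
ee_pos: [603.5, -191.4, 76.8]
ft_force: [-0.1, 0.2, -4.9]
ee_pos: [603.5, -191.4, 74.9]
ft_force: [0.6, -0.4, -4.8]
yaw now 5.6 q6 -0.42 turn az 0.000 then [-0.2 -0.1 12.3] at [ 603.5 -191.4   74.9] w 15.9 t 88.5 F [ 0.6 -0.4 -4.8]
[-0.03855213  0.03878632 -0.04948921]
```

```bash
python3 -m pendant '{"grip":[-1,-1,-1,-1,-1,-1],"linear":[[0,0,2.5],[0,0,2.5],[0,0,2.5],[0,0,2],[0,0,0],[0,0,0]],"angular":[[0,0,0],[0,0,0],[0,0,0],[0,0,0],[0,0,0],[0,0,0]]}' | egrep 'ee_pos|ft_f'
for i in 1 2 3 ; do
python3 -m pendant '{"grip":[-1,-1],"linear":[[0,0,0.7],[0,0,0]],"angular":[[0,0,0],[0,0,0]]}' | egrep 'ee_pos|ft_f'; done
```

```text
ee_pos: [603.4, -191.4, 65.3]
ft_force: [-0.4, -0.2, -3.6]
ee_pos: [603.6, -191.4, 64.9]
ft_force: [-0.1, 0.2, -3.5]
ee_pos: [603.6, -191.4, 64.2]
ft_force: [-0.4, -0.6, -4.4]
ee_pos: [603.5, -191.4, 63.4]
ft_force: [-0.1, -0.7, -3.7]
```

```bash
for i in 1 2 3 ; do
python3 -m pendant '{"grip":[-1,-1],"linear":[[0,0,0.5],[0,0,0]],"angular":[[0,0,0],[0,0,0]]}' | egrep 'ee_pos|ft_f'; done
```

```text
ee_pos: [603.5, -191.4, 62.9]
ft_force: [0.1, 0.1, -4.5]
ee_pos: [603.7, -191.4, 62.6]
ft_force: [-0.3, -0.6, -2.1]
ee_pos: [603.7, -191.4, 62.6]
ft_force: [-2.6, 1.1, 3.7]
```

Contact at exactly the expected height. I release and retreat straight up.

```bash
python3 -m pendant '{"grip":[-1,-0.3,-0.2,0,0,0,0,0,0,0,0,0],"linear":[[0,0,-0.5],[0,0,0],[0,0,0],[0,0,0],[0,0,0],[0,0,0],[0,0,-15],[0,0,-30],[0,0,-35],[0,0,-35],[0,0,0],[0,0,0]],"angular":[[0,0,0],[0,0,0],[0,0,0],[0,0,0],[0,0,0],[0,0,0],[0,0,0],[0,0,0],[0,0,0],[0,0,0],[0,0,0],[0,0,0]]}'
python3 -m pendant '{"grip":[0,0,0,0,0,0,0,0,0,0,0,0],"linear":[[20,0,0],[33,0,0],[33,0,0],[33,0,0],[33,0,0],[33,0,0],[33,0,0],[33,0,0],[20,0,0],[0,0,0],[0,0,0],[0,0,0]],"angular":[[0,0,0],[0,0,0],[0,0,0],[0,0,0],[0,0,0],[0,0,0],[0,0,0],[0,0,0],[0,0,0],[0,0,0],[0,0,0],[0,0,0]]}'>/dev/null
python3 - <<'E'
from prof import *
run(13); im=cv2.imread("pics/top13.png")[:,:,::-1]
hsv=cv2.cvtColor(np.ascontiguousarray(im),cv2.COLOR_RGB2HSV)
for c in contours((hsv[...,0]>95)&(hsv[...,0]<130)&(hsv[...,1]>110)):
    r=rect("top",c,52)
    if r[1][1]>180: print("bar",r)
E
```

```text
t: 91.03
ee_pos: [605.1, -191.9, 180.0]
orientation: [2.107, 2.324, 0.003]
ft_force: [0.9, -0.1, -0.8]
width: 43.9
grasp_force: 0.0
x -25 [143, 140, 135, 130, 126, 120, 113, 91, 61, 36, 36, 50, 64, 71, 73, 71] [68, 68, 69, 68, 60, 51, 51, 59, 64, 68]
x 0 [144, 143, 140, 135, 128, 121, 105, 71, 36, 21, 29, 41, 55, 66, 73, 72] [66, 67, 68, 74, 86, 99, 117, 135, 147, 148]
x 25 [143, 137, 131, 126, 122, 115, 89, 55, 29, 27, 30, 42, 58, 71, 74, 73] [68, 67, 70, 68, 66, 70, 87, 102, 109, 115]
y -15 [76, 69, 61, 55, 49, 50, 52, 56, 58, 59, 60, 61] [63, 62, 58, 52, 44, 35, 32, 49, 71, 87, 95, 102, 105, 104, 103, 102]
y 0 [57, 57, 58, 58, 58, 57, 57, 58, 58, 59, 59, 55] [57, 58, 58, 57, 55, 55, 55, 55, 55, 55, 56, 57, 57, 58, 58, 57]
y 15 [54, 48, 44, 40, 45, 51, 57, 60, 62, 64, 63, 59] [63, 64, 64, 60, 54, 49, 49, 51, 56, 69, 81, 90, 94, 98, 99, 99]
bar (array([ 604.6, -195.6]), (27.5, 222.0), 95.8)
```

View pics/c13.png

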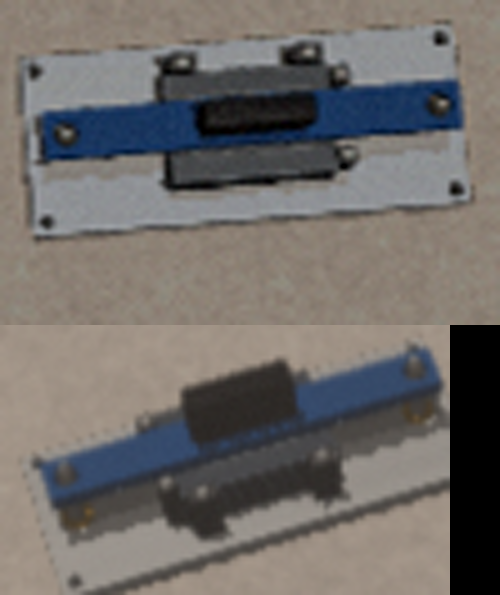

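The bar lies level with both pins through its holes, at (64,133) and (438,104). Its centre is within about 1.3 mm of the fixture centre at the same yaw. The plate profiles are unchanged and flush, and the hand is clear.

```bash
python3 -c "
from workcell import ctrl
print(ctrl.close_job())"
```

```text
the job is handed in; nothing more can be done
None
```

The job is handed in: all six plates are stacked and measured flush by camera and contact, the clamp bar is back over both pins on the top plate, and the hand is clear; no verdict was returned.

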